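# Set out the casting flasks by size on their sprue bases

### The job

Set out the four steel casting flasks for investing: draw the nested one straight out of the other, and stand each flask upright on its own rubber sprue base, the one whose lip it fits, so that they end in order of diameter along the board, each sitting flat on the floor of its base. Don't knock any flask over, and leave the white pot and the roll of tape where they are.

Things in the scene. Friction and masses are not known exactly. Their poses are not given: they have to be found in the camera images.
- flask_a: casting flask, the smallest of four: stainless-steel tube open at both ends, 28 mm outside diameter, 45 mm tall, wall 3 mm, upright, loose, under 0.35 kg. Starts alone on the table. Origin: centre of its lower end; z up along the tube.
- flask_b: casting flask, the second smallest and the tallest of four: stainless-steel tube open at both ends, 37 mm outside diameter, 78 mm tall, wall 3 mm, upright, loose, under 0.35 kg. Starts nested in flask_c, both standing on the table: its top 28 mm stick out above flask_c's rim; 1.5 mm play all round. Origin: centre of its lower end; z up along the tube.
- flask_c: casting flask, the second largest of four: stainless-steel tube open at both ends, 46 mm outside diameter, 50 mm tall, wall 3 mm, upright, loose, under 0.35 kg. Starts with flask_b inside it. Origin: centre of its lower end; z up along the tube.
- flask_d: casting flask, the largest of four: stainless-steel tube open at both ends, 55 mm outside diameter, 62 mm tall, wall 3 mm, upright, loose, under 0.35 kg. Starts alone on the table. Origin: centre of its lower end; z up along the tube.
- base_a: sprue base for flask_a: round dark rubber base 44 mm wide, lip 14 mm high, low cone in the middle. Floor, where the flask stands, 5 mm above its underside; the seat is 33 mm wide there, 40 mm at the lip's top. Fixed in a row by size, centres 53, 62, 71 mm apart, on a plywood board 256x86x12 mm. Origin: centre of its underside, 12 mm above the table; x along the row to the largest base.
- base_b: sprue base for flask_b: round dark rubber base 53 mm wide, lip 14 mm high, low cone in the middle. Floor, where the flask stands, 5 mm above its underside; the seat is 42 mm wide there, 49 mm at the lip's top. Fixed in a row by size, centres 53, 62, 71 mm apart, on a plywood board 256x86x12 mm. Origin: centre of its underside, 12 mm above the table; x along the row to the largest base.
- base_c: sprue base for flask_c: round dark rubber base 62 mm wide, lip 14 mm high, low cone in the middle. Floor, where the flask stands, 5 mm above its underside; the seat is 51 mm wide there, 58 mm at the lip's top. Fixed in a row by size, centres 53, 62, 71 mm apart, on a plywood board 256x86x12 mm. Origin: centre of its underside, 12 mm above the table; x along the row to the largest base.
- base_d: sprue base for flask_d: round dark rubber base 71 mm wide, lip 14 mm high, low cone in the middle. Floor, where the flask stands, 5 mm above its underside; the seat is 60 mm wide there, 67 mm at the lip's top. Fixed in a row by size, centres 53, 62, 71 mm apart, on a plywood board 256x86x12 mm. Origin: centre of its underside, 12 mm above the table; x along the row to the largest base.
- flux_pot: bystander: white round pot, 68 mm wide and 28 mm high, on the table. Origin: centre of its underside. To be left alone.
- masking_tape: bystander: roll of masking tape lying flat, 42 mm wide and 19 mm high, on the table. Origin: centre of its underside. To be left alone.
Things that resemble listed ones, but are neither listed nor needed, are in the scene too. Leave any brown look-alike of the flask_d alone.

How it is judged:
By the outcome, as a careful person would: the job done as asked, in the order asked, and still so for the second after the job is handed in, with the robot touching nothing.
It also fails if it takes over 122 s, if anything falls off the work surface, if the arm or the gripper's body presses on something with over 40 N, if the wrist force passes 120 N, or if a joint passes its speed limit or range.

### The arm

A 7-joint arm with a two-finger parallel gripper is mounted at the origin on a cart in front of the work surface, level with it; the furniture and walls round the work are solid. World frame = base frame: x ahead of the robot, y to its left, z up, the work surface at z = 0. Lengths are in m, angles in rad, forces in N, time in s.
With the tool pointing down it reaches from about 0.35 to 0.9 m from the base axis. Payload 8.1 kg.
Tool frame: the origin (TCP) lies on the centre line of the jaws, within the pads' length; the fingertips stand arm.tips_ahead ahead of it and the grasp point (between the pads) lies 8 mm behind it (arm.tips_ahead is the distance from the TCP to the fingertips, in m); z points along the fingers, y is the direction in which the jaws open and shut (so a half turn about z gives the same grasp; the last joint's range is limited). The gripper opens to 92 mm and grips with 3 to 60 N. Pads are 19 mm wide; open, the fingers measure 130 mm over their backs; the gripper's body (75 mm by 190 mm) begins 47 mm behind the grasp point.
Start: joints at [1.084, 0.434, 0.025, 1.573, -0.012, 1.134, -0.075], TCP at [0.234, -0.58, 0.238] pointing down, gripper open.
Joint ranges: [-2.62, 2.62], [-0.44, 2.09], [-1.27, 1.32], [0.08, 2.57], [-1.32, 4.46], [0.12, 2], [-2.74, 2.74]. Speed limits (rad/s): [2.22, 2.22, 3.01, 3.01, 3.14, 3.14, 3.14].

### API

Orientations are given as a rotation vector (axis times angle).
In Python, from cell import arm gives the robot as it stands. The module is installed in compiled form; this text tells all that it offers.
- The arm moves only by the tool jog_arm, never from a script. Its argument "moves" is a list of rows, each an object with "twist": the turn, a rotation vector about the tool's x, y, z in units of 10 degrees (1.0 is 10 degrees), a list of three; "xyz": the shift along the tool's x, y, z in units of 60 mm (1.0 is 60 mm), a list of three; "grip": the closure, from -1 (fully open) to 1 (shut). A call has 1 to 5 rows; each row is the pose to reach, as a shift and turn from the pose commanded when the call began, along the tool's axes at that moment; what a row does not reach only later rows make up. A row lasts 1/8 s, in which the tool goes at most 62.5 mm and 10.7 degrees, less where a joint would pass 70% of its speed; a pose out of reach is approached as far as the arm can. A call with a gripper value outside its range is refused whole. The fingers move at their own pace and stop on an object; "force" is the grip in N (left out, the last holds). Time passes only in rows, so rows that repeat a pose let the fingers close. It gives the time, the measured TCP pose, the force and the opening at its end, in the units of the state.
- arm.observe(): the state, without advancing time (a new reading comes with each control period).
- arm.get_image(name): name is "scene" or "top" or "wrist"; returns the picture (400x640x3 uint8, blue, green, red); there is no depth.
- arm.camera_params(name): a dict with "mtx" (3x3 intrinsics, pixels), "k1" (the pictures are not rectified: a ray, as slopes to the right and down, at radius r is drawn at 1 + k1 r^2 times it, then the intrinsics apply), "T" (4x4, takes a point from camera to world coordinates); the wrist camera has in their place "T_tool_cam" (4x4, takes a point from camera to tool coordinates, whose origin is the TCP and whose axes are the flange's). Camera axes: x right, y down, z forward; pixel columns grow to the right and rows downward; lengths in m; the calibration is good to about 2 mm. A picture is of the moment at which its call begins: read the wrist's pose just before it. camera_params takes no time and is no camera call.
- arm.sign_off(): hands the job in, once; it reports no verdict.
The state is a dict: "clock": time; "joints": joint angles; "dq": joint speeds; "joint_efforts": joint torques, N m; "position": TCP position; "ee_rot": TCP orientation; "force": force on the tool from outside, world axes, zero at the start; "ft_torque": the same for the moment, N m; "width": opening from 0.0 (shut) to 1.0 (fully open).
Only numpy, scipy, OpenCV 4.12 (cv2) and the standard library are available. Lean on these libraries where they do the work, as an engineer would, in place of code of your own. Each camera call takes 0.05 s, during which the arm holds its last target. There are 200 camera calls.

## Working session

There is one attempt and no reset: what is moved stays moved. The work goes in short steps, Python scripts to look and compute and a tool call to move; the robot and the scene stay as the last step left them, time stands still between calls to the robot, and variables do not carry over. Pictures are saved under pics/ and viewed, about 12 in all and at most 16, crops included, and the job is handed in when it is done.

Besides the shell and the picture viewer there is one more tool, called after "Call:" as name(argument=value, ...) on one line, values as JSON. jog_arm: Moves the arm, as the interface text tells. Its arguments: {"type":"object","properties":{"moves":{"type":"array","items":{"type":"object","properties":{"twist":{"type":"array","items":{"type":"number"}},"xyz":{"type":"array","items":{"type":"number"}},"grip":{"type":"number"}}}},"force":{"type":"number"}},"required":["moves"]}

```bash
mkdir -p pics; ls
python3 - <<'E'
from cell import arm
import cv2
print(arm.observe(), arm.tips_ahead)
for n in("scene","top","wrist"):
    print(n,arm.camera_params(n))
cv2.imwrite("pics/top0.png",arm.get_image("top"));cv2.imwrite("pics/scene0.png",arm.get_image("scene"))
E
```

```text
pics
{'clock': 0.0, 'joints': array([ 1.08437625,  0.43524734,  0.02496957,  1.57409805, -0.01158876,
        1.13397996, -0.07508018]), 'dq': array([ 1.93284630e-04,  5.14669017e-04, -8.61438961e-04, -5.85492066e-04,
       -1.24477163e-05,  1.19669256e-03,  2.86503838e-04]), 'joint_efforts': array([-6.45871478e-04, -6.67850733e+01,  9.84454639e-01, -3.14464331e+01,
       -6.06876751e-02,  4.26101417e-02,  1.66374571e-04]), 'position': array([ 0.23380413, -0.57909242,  0.23692942]), 'ee_rot': array([-3.08243667e+00, -5.98853891e-01,  7.09580792e-04]), 'force': array([ 0.32918443, -0.08235378,  0.75709836]), 'ft_torque': array([0.04649145, 0.04096114, 0.02179257]), 'width': 1.0001148675388} 0.011
scene {'mtx': array([[381.39320796,   0.        , 318.2835722 ],
       [  0.        , 381.39320796, 196.52294796],
       [  0.        ,   0.        ,   1.        ]]), 'k1': -0.04166349214548747, 'T': array([[-0.44975344, -0.60394532,  0.65800599, -0.13125069],
       [-0.8929742 ,  0.31879054, -0.31775724,  0.30320036],
       [-0.01785809, -0.73049479, -0.68268474,  0.72118501],
       [
[... 354 characters left out ...]
01835365, -0.02856645],
       [-0.01980724, -0.10995033, -0.9937397 ,  1.25877584],
       [ 0.        ,  0.        ,  0.        ,  1.        ]])}
wrist {'mtx': array([[355.10892413,   0.        , 323.90298229],
       [  0.        , 355.10892413, 200.16469047],
       [  0.        ,   0.        ,   1.        ]]), 'k1': -0.06207068134136955, 'T_tool_cam': array([[ 5.70958981e-04, -9.57981359e-01, -2.86829897e-01,
         7.68974618e-02],
       [ 9.99999835e-01,  5.63161404e-04,  1.09684379e-04,
         7.77320877e-04],
       [ 5.64559372e-05, -2.86829913e-01,  9.57981523e-01,
        -1.47810066e-01],
       [ 0.00000000e+00,  0.00000000e+00,  0.00000000e+00,
         1.00000000e+00]])}
```

View pics/top0.png

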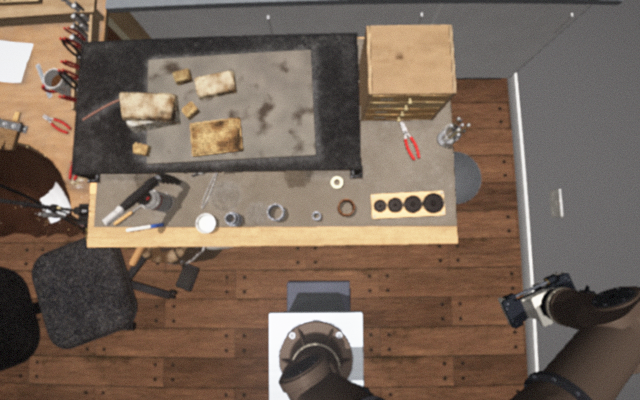

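View pics/scene0.png

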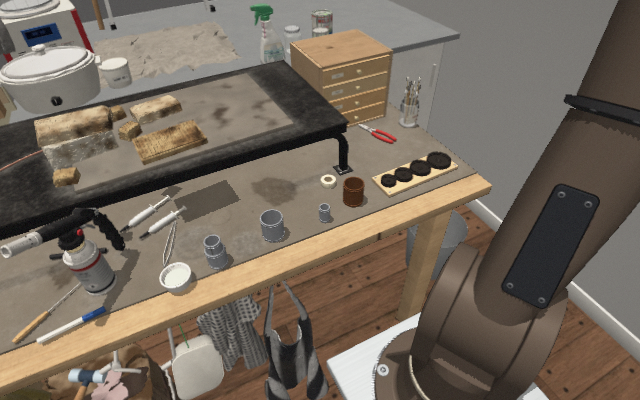

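Top: nested flasks at about (232,218), flask_d (276,212), flask_a (317,216), brown look-alike (346,208), tape (337,182), board with bases (380–433,204), pot (205,223). Enlarging now.

Run:
```python
import cv2,numpy as np
def crop(im,x0,y0,w,h,s):
    c=cv2.resize(im[y0:y0+h,x0:x0+w],None,fx=s,fy=s,interpolation=cv2.INTER_CUBIC)
    for x in range((x0+9)//10*10,x0+w,10):
        cv2.line(c,(int((x-x0+.5)*s),0),(int((x-x0+.5)*s),6 if x%50 else 14),(0,255,255),1)
        if x%20==0: cv2.putText(c,str(x),(int((x-x0)*s)-8,22),0,.35,(0,255,255),1)
    for y in range((y0+9)//10*10,y0+h,10):
        cv2.line(c,(0,int((y-y0+.5)*s)),(8,int((y-y0+.5)*s)),(0,255,255),1)
        cv2.putText(c,str(y),(10,int((y-y0+.5)*s)+4),0,.35,(0,255,255),1)
    return c
t=cv2.imread("pics/top0.png");s=cv2.imread("pics/scene0.png")
a=crop(t,215,190,110,45,7);b=crop(t,330,170,120,52,6.4)
def pad(c):return cv2.copyMakeBorder(c,0,0,0,max(0,770-c.shape[1]),0)[:,:770]
cv2.imwrite("pics/c1.png",np.vstack([pad(a),pad(b)])[:600])
a=crop(s,195,195,140,80,5.5);b=crop(s,365,145,100,55,5)
cv2.imwrite("pics/c2.png",np.vstack([a,pad(b)[:,:a.shape[1]]] )[:600] if False else np.vstack([a[:, :770],cv2.resize(pad(b),(770,160*1))]) if False else a)
cv2.imwrite("pics/c3.png",crop(s,365,140,110,60,7))
```

```text
(no output)
```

View pics/c1.png

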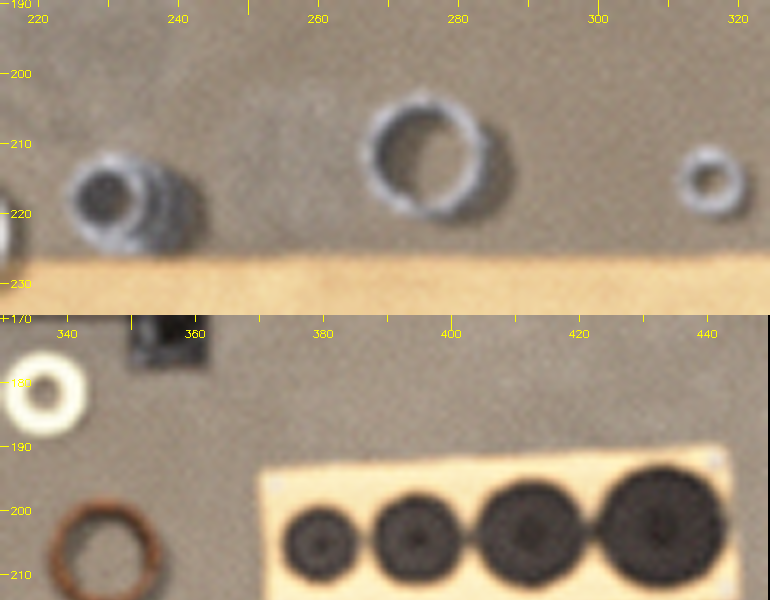

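View pics/c2.png

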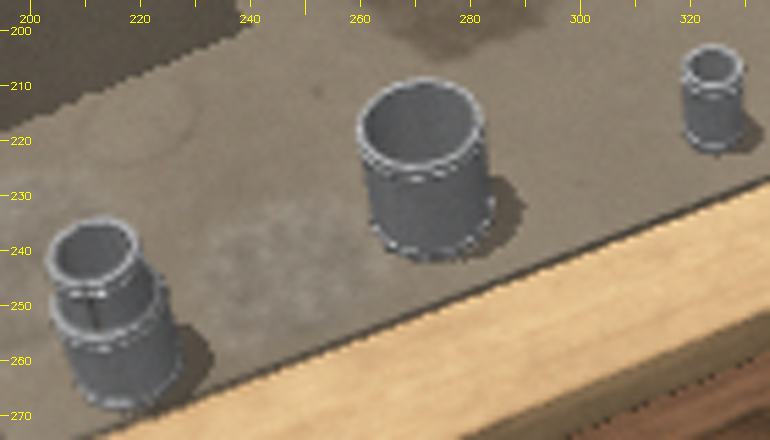

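View pics/c3.png

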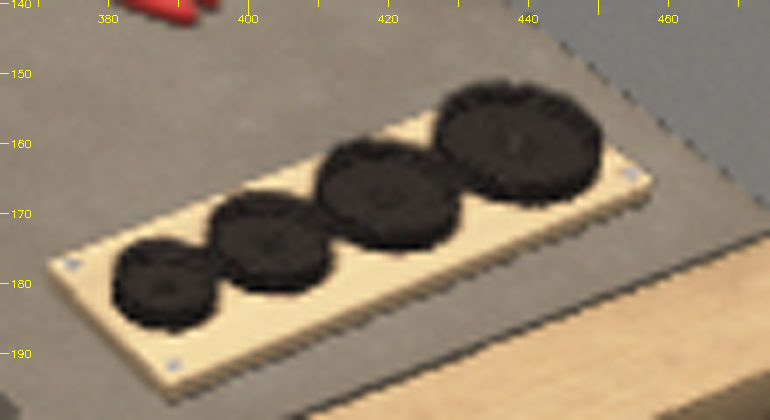

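Rim centres read (top / scene): b (229.8,217.8)/(211.6,240.3), d (275.2,211.4)/(271,217), a (316.1,215.2)/(324,206.5); bases a–d top (379.7,205.4), (394.8,204.3), (412.5,203.7), (432.8,202.5).

```bash
cat > h.py <<'E'
import numpy as np, cv2
from scipy.spatial.transform import Rotation as R
from cell import arm
def ray(name,uv,T=None):
    p=arm.camera_params(name); k=p["k1"]
    if T is None: T=p["T"]
    d=np.linalg.solve(p["mtx"],[uv[0],uv[1],1])[:2]; s=d.copy()
    for _ in range(20): s=d/(1+k*(s@s))
    v=T[:3,:3]@[*s,1]; return T[:3,3],v/np.linalg.norm(v)
def tri(rays):
    A=np.zeros((3,3));b=np.zeros(3)
    for o,v in rays:
        M=np.eye(3)-np.outer(v,v);A+=M;b+=M@o
    x=np.linalg.solve(A,b); return x,[np.linalg.norm((np.eye(3)-np.outer(v,v))@(x-o)) for o,v in rays]
def atz(r,z): o,v=r; return o+v*(z-o[2])/v[2]
def toolT(s=None):
    s=s or arm.observe(); T=np.eye(4);T[:3,:3]=R.from_rotvec(s["ee_rot"]).as_matrix();T[:3,3]=s["position"];return T
def wristT(s=None): return toolT(s)@arm.camera_params("wrist")["T_tool_cam"]
def proj(name,X,T=None):
    p=arm.camera_params(name); T=p["T"] if T is None else T
    c=T[:3,:3].T@(np.asarray(X)-T[:3,3]); s=c[:2]/c[2]; s=s*(1+p["k1"]*(s@s)); return (p["mtx"]@[*s,1])[:2]
def go(X,yaw=None,s=None):
    """units for a jog from the present pose to X (TCP), tool down, tool-x heading yaw"""
    T=toolT(s); d=T[:3,:3].T@(np.asarray(X)-T[:3,3])/.06
    tw=None
    if yaw is not None:
        G=np.column_stack([[np.cos(yaw),np.sin(yaw),0],[np.sin(yaw),-np.cos(yaw),0],[0,0,-1]])
        tw=np.degrees(R.from_matrix(T[:3,:3].T@G).as_rotvec())/10
    return np.round(d,3),None if tw is None else np.round(tw,2)
E
python3 - <<'E'
from h import *
P=dict(b=((229.8,217.8),(211.6,240.3),.078),d=((275.2,211.4),(271,217),.062),a=((316.1,215.2),(324.1,206.5),.045),
A=((379.7,205.4),(388.1,179.5),.026),B=((394.8,204.3),(403.1,173.4),.026),C=((412.5,203.7),(419.9,166.5),.026),D=((432.8,202.5),(438.5,159.2),.026))
for k,(t,s,z) in P.items():
    x,e=tri([ray("top",t),ray("scene",s)]); print(k,x.round(4),np.round(e,4),"topz",atz(ray("top",t),z).round(4),"scz",atz(ray("scene",s),z).round(4))
for n,t,z in(("pot",(205,223),.028),("tape",(336,181.5),.019),("brown",(345.7,207.5),.062)): print(n,atz(ray("top",t),z).round(3))
T=toolT();print(T.round(3))
E
```

```text
b [0.4703 0.2768 0.0793] [0.001 0.001] topz [0.4701 0.2762 0.078 ] scz [0.4721 0.2776 0.078 ]
d [0.4911 0.1287 0.0632] [0.0011 0.0011] topz [0.4907 0.1278 0.062 ] scz [0.4928 0.1293 0.062 ]
a [ 0.4777 -0.0075  0.0477] [0.001 0.001] topz [ 0.4774 -0.0083  0.045 ] scz [ 0.4807 -0.0079  0.045 ]
A [ 0.5101 -0.2257  0.0253] [0.001 0.001] topz [ 0.5095 -0.2264  0.026 ] scz [ 0.5099 -0.2243  0.026 ]
B [ 0.5128 -0.2781  0.0251] [0.0003 0.0003] topz [ 0.5125 -0.2782  0.026 ] scz [ 0.5122 -0.2771  0.026 ]
C [ 0.5139 -0.3384  0.027 ] [0.0005 0.0005] topz [ 0.5137 -0.339   0.026 ] scz [ 0.5151 -0.3388  0.026 ]
D [ 0.5168 -0.4089  0.0263] [0. 0.] topz [ 0.5168 -0.409   0.026 ] scz [ 0.5171 -0.4093  0.026 ]
pot [0.457 0.375 0.028]
tape [ 0.596 -0.078  0.019]
brown [ 0.5   -0.107  0.062]
[[ 0.927  0.374 -0.001  0.234]
 [ 0.374 -0.927  0.001 -0.579]
 [-0.    -0.001 -1.     0.237]
 [ 0.     0.     0.     1.   ]]
```

Run:
```python
from h import *
print(tri([ray("top",(359,173)),ray("scene",(347,134))]), atz(ray("top",(250,173)),.1),atz(ray("top",(360,112)),0.0),atz(ray("top",(300,228)),0.0))
print("to view", go([.49,.0,.25],np.pi/2), go([.49,-.2,.25],np.pi/2))
```

```text
(array([ 0.60119985, -0.14307288,  0.14870507]), [np.float64(0.002811951874396595), np.float64(0.002811951874396502)]) [0.6148179  0.20581595 0.1       ] [ 8.52178095e-01 -1.70819633e-01 -2.22044605e-16] [0.43678638 0.04917148 0.        ]
to view (array([ 7.573, -7.353, -0.207]), array([-0.01, -0.  , -6.8 ])) (array([ 6.325, -4.262, -0.211]), array([-0.01, -0.  , -6.8 ]))
```

```bash
python3 -c "
from h import *
print(go([.515,-.25,.27],np.pi/2))"
```

```text
(array([ 6.4  , -3.334, -0.546]), array([-0.01, -0.  , -6.8 ]))
```

Call:
jog_arm(moves=[{"twist": [0, 0, -6.8], "xyz": [6.4, -3.33, -0.55], "grip": -1}, {"twist": [0, 0, -6.8], "xyz": [6.4, -3.33, -0.55], "grip": -1}, {"twist": [0, 0, -6.8], "xyz": [6.4, -3.33, -0.55], "grip": -1}, {"twist": [0, 0, -6.8], "xyz": [6.4, -3.33, -0.55], "grip": -1}, {"twist": [0, 0, -6.8], "xyz": [6.4, -3.33, -0.55], "grip": -1}], force=25)

```text
clock: 0.72
position: [0.4373, -0.341, 0.2615]
ee_rot: [-2.475, -1.935, 0.0]
force: [0.7, 0.1, 0.1]
width: 1.002
```

```bash
python3 -c "
from h import *
print(arm.observe()['joints'].round(2));print(go([.515,-.25,.27],np.pi/2))"
```

```text
[ 0.78  0.32 -0.28  1.69  0.1   1.14  0.23]
(array([ 1.784,  0.89 , -0.141]), array([-0. ,  0. , -1.4]))
```

Call:
jog_arm(moves=[{"twist": [0, 0, -1.4], "xyz": [1.78, 0.89, -0.14], "grip": -1}, {"twist": [0, 0, -1.4], "xyz": [1.78, 0.89, -0.14], "grip": -1}, {"twist": [0, 0, -1.4], "xyz": [1.78, 0.89, -0.14], "grip": -1}, {"twist": [0, 0, -1.4], "xyz": [1.78, 0.89, -0.14], "grip": -1}])

```text
clock: 1.23
position: [0.5141, -0.2529, 0.2694]
ee_rot: [-2.227, -2.215, 0.002]
force: [-0.2, -0.2, -0.2]
width: 1.0
```

Run:
```python
from h import *
s=arm.observe();im=arm.get_image("wrist");print(s["position"],s["ee_rot"],s["joints"].round(2))
np.save("w1.npy",wristT(s))
W=wristT(s)
for X in ([.5095,-.2258,.026],[.5125,-.278,.026],[.5139,-.339,.026],[.5168,-.409,.026]): 
    u=proj("wrist",X,W);print(u.round(1))
cv2.imwrite("pics/w1.png",im)
```

```text
[ 0.51405642 -0.25289917  0.26940803] [-2.22727051e+00 -2.21468714e+00  1.64431119e-03] [ 0.63  0.36 -0.36  1.63  0.14  1.18  0.23]
[320.1 141.1]
[323.2 187.1]
[324.6 236.9]
[327.2 288.8]
```

View pics/w1.png

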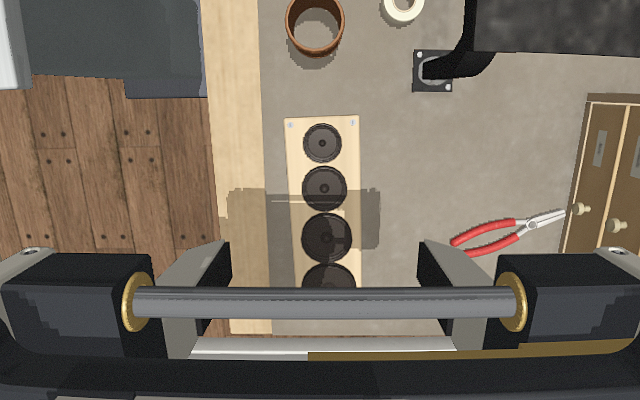

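The wrist view shows bases a–c at about (322,143), (324,188), (326,238) and d partly behind the gripper, 2 px right of the prediction (about 2 mm in x). I'll measure finer, then view the flasks.

Run:
```python
from h import *
im=cv2.imread("pics/w1.png");W=np.load("w1.npy")
g=cv2.GaussianBlur(cv2.cvtColor(im,cv2.COLOR_BGR2GRAY),(3,3),0)
c=cv2.resize(g[110:290,270:380],None,fx=5,fy=5,interpolation=cv2.INTER_CUBIC)
# outer top lips: dark mask on sun-lit board
m=((c<75)*255).astype(np.uint8)
cs,_=cv2.findContours(m,cv2.RETR_EXTERNAL,cv2.CHAIN_APPROX_NONE)
for k in cs:
    if cv2.contourArea(k)>8000:
        (x,y),(w,h),a=cv2.fitEllipse(k); u=(x/5+270-.4,y/5+110-.4); print(np.round(u,1),round(w/5,1),round(h/5,1),atz(ray("wrist",u,W),.024).round(4))
out=cv2.cvtColor(c,cv2.COLOR_GRAY2BGR)[:600];cv2.imwrite("pics/w1c.png",out)
print("view", go([.485,.10,.27],np.pi/2))
```

```text
[323.8 260. ] 79.8 109.7 [ 0.5128 -0.3703  0.024 ]
[324.  188.4] 43.6 44.7 [ 0.5134 -0.28    0.024 ]
view (array([ 5.892, -0.52 , -0.012]), array([-0.01,  0.  , -0.04]))
```

View pics/w1c.png

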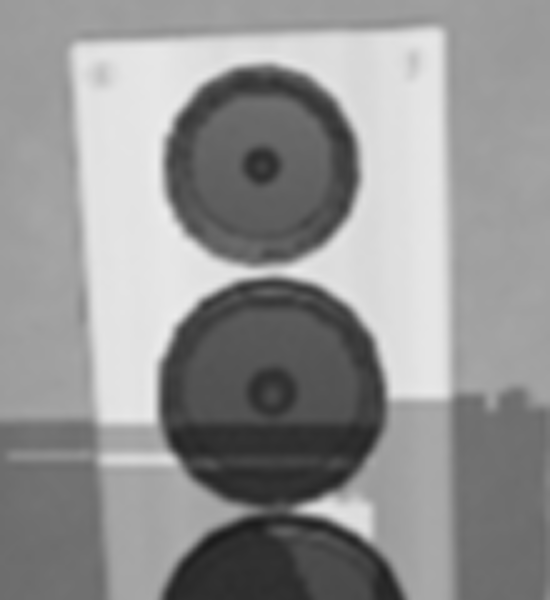

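Crop (5x, offset 270,110): base a centre (262,165) and b (271,392), i.e. pixels (322.0,142.6) and (323.8,188.0).

Run:
```python
from h import *
W=np.load("w1.npy")
for u in((322.0,142.6),(323.8,188.0)):
    print([atz(ray("wrist",u,W),z).round(4) for z in(.017,.026)])
```

```text
[array([ 0.5115, -0.2287,  0.017 ]), array([ 0.5115, -0.2275,  0.026 ])]
[array([ 0.5132, -0.2814,  0.017 ]), array([ 0.5132, -0.279 ,  0.026 ])]
```

Call:
jog_arm(moves=[{"twist": [0, 0, 0], "xyz": [5.89, -0.52, 0], "grip": -1}, {"twist": [0, 0, 0], "xyz": [5.89, -0.52, 0], "grip": -1}, {"twist": [0, 0, 0], "xyz": [5.89, -0.52, 0], "grip": -1}, {"twist": [0, 0, 0], "xyz": [5.89, -0.52, 0], "grip": -1}, {"twist": [0, 0, 0], "xyz": [5.89, -0.52, 0], "grip": -1}])

```text
clock: 1.9
position: [0.4883, 0.0588, 0.2699]
ee_rot: [2.231, 2.21, -0.001]
force: [1.2, 0.4, 0.4]
width: 1.001
```

Run:
```python
from h import *
s=arm.observe();im=arm.get_image("wrist");print(s["position"],s["ee_rot"],s["joints"].round(2))
W=wristT(s);np.save("w2.npy",W)
for X in ([.4703,.2768,.078],[.4911,.1287,.062],[.4777,-.0075,.045]): print(proj("wrist",X,W).round(1))
cv2.imwrite("pics/w2.png",im)
```

```text
[0.48832887 0.05879108 0.26994869] [ 2.23107195e+00  2.21045238e+00 -5.97193991e-04] [ 0.21  0.24 -0.53  1.81  0.13  1.13 -0.37]
[300.4 -78.1]
[326.4 101.4]
[315.1 226.8]
```

View pics/w2.png

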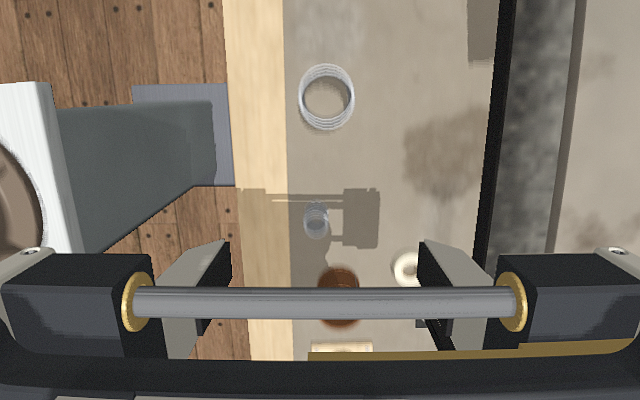

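Flask d's rim is centred near (326,97) and flask a near (316,220), both within 1–2 px in x of the prediction. Starting with flask a.

```bash
python3 -c "
from h import *
print(arm.observe()['position']);print(go([.4785,-.0075,.10],np.pi/2))"
```

```text
[0.48682166 0.06872559 0.27049582]
(array([-1.282, -0.142,  2.836]), array([ 0.  , -0.02,  0.  ]))
```

Call:
jog_arm(moves=[{"twist": [0, 0, 0], "xyz": [-1.28, -0.14, 1.4], "grip": -1}, {"twist": [0, 0, 0], "xyz": [-1.28, -0.14, 2.83], "grip": -1}, {"twist": [0, 0, 0], "xyz": [-1.28, -0.14, 2.83], "grip": -1}, {"twist": [0, 0, 0], "xyz": [-1.28, -0.14, 2.83], "grip": -1}, {"twist": [0, 0, 0], "xyz": [-1.28, -0.14, 2.83], "grip": -1}])

```text
clock: 2.58
position: [0.4808, -0.0178, 0.1015]
ee_rot: [2.228, 2.214, 0.001]
force: [-0.5, 0.6, 0.7]
width: 1.003
```

Run:
```python
from h import *
s=arm.observe();im=arm.get_image("wrist");print(go([.4785,-.0075,.028],np.pi/2))
W=wristT(s);np.save("w3.npy",W);print(s["position"])
for X in ([.4777,-.0075,.045],[.4777,-.0075,0]): print(proj("wrist",X,W).round(1))
cv2.imwrite("pics/w3.png",cv2.resize(im[130:330,220:430],None,fx=3.5,fy=2.9))
```

```text
(array([ 0.164, -0.056,  1.237]), array([ 0.02, -0.  , -0.03]))
[ 0.48082955 -0.01783288  0.10147192]
[319.1 208.4]
[319.8 189.2]
```

View pics/w3.png

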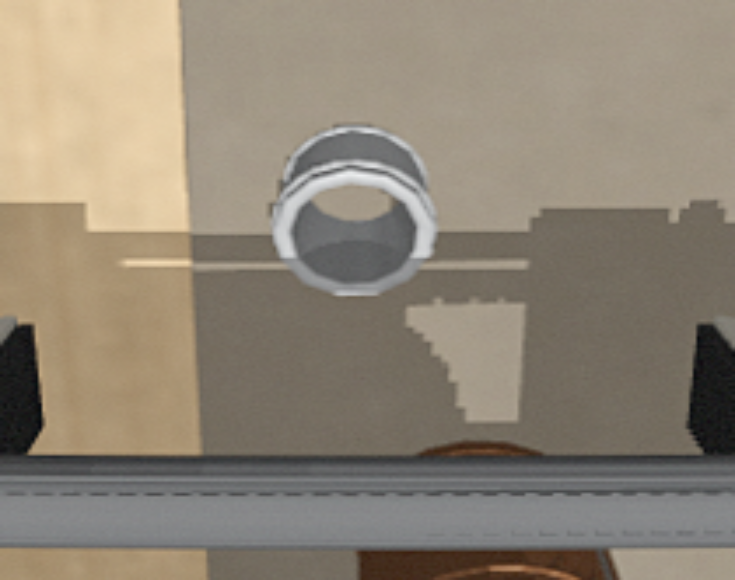

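Flask a's rim centre is at (321.0,210.4) against the predicted (319.1,208.4), so it stands at about (.479,-.0088). Descending to it.

```bash
python3 -c "
from h import *
print(atz(ray('wrist',(321,210.4),np.load('w3.npy')),.045));print(arm.observe()['position'],go([.479,-.0087,.028],np.pi/2))"
```

```text
[ 0.478847  -0.0088098  0.045    ]
[ 0.48158735 -0.01735202  0.10220632] (array([ 0.144, -0.048,  1.237]), array([ 0.02, -0.  , -0.03]))
```

Call:
jog_arm(moves=[{"twist": [0, 0, 0], "xyz": [0.14, -0.05, 0.4], "grip": -1}, {"twist": [0, 0, 0], "xyz": [0.14, -0.05, 0.8], "grip": -1}, {"twist": [0, 0, 0], "xyz": [0.14, -0.05, 1.23], "grip": -1}, {"twist": [0, 0, 0], "xyz": [0.14, -0.05, 1.23], "grip": -1}, {"twist": [0, 0, 0], "xyz": [0.14, -0.05, 1.23], "grip": -1}])

```text
clock: 3.25
position: [0.4785, -0.0088, 0.0281]
ee_rot: [2.225, 2.215, 0.003]
force: [0.6, 0.3, 0.2]
width: 1.002
```

Call:
jog_arm(moves=[{"twist": [0, 0, 0], "xyz": [0, 0, 0], "grip": 1}, {"twist": [0, 0, 0], "xyz": [0, 0, 0], "grip": 1}, {"twist": [0, 0, 0], "xyz": [0, 0, 0], "grip": 1}, {"twist": [0, 0, 0], "xyz": [0, 0, 0], "grip": 1}, {"twist": [0, 0, 0], "xyz": [0, 0, 0], "grip": 1}], force=20)

```text
clock: 3.88
position: [0.477, -0.0093, 0.0263]
ee_rot: [-2.227, -2.216, 0.0]
force: [-0.1, 0.1, -0.2]
width: 0.507
```

```bash
python3 -c "
from h import *
s=arm.observe();print(s['position'],s['width'],s['force'])"
```

```text
[ 0.47697959 -0.00932851  0.02625254] 0.5071250361994486 [-0.1263355   0.08102319 -0.2439891 ]
```

Call:
jog_arm(moves=[{"twist": [0, 0, 0], "xyz": [0, 0, 0], "grip": 1}, {"twist": [0, 0, 0], "xyz": [0, 0, 0], "grip": 1}, {"twist": [0, 0, 0], "xyz": [0, 0, 0], "grip": 1}, {"twist": [0, 0, 0], "xyz": [0, 0, 0], "grip": 1}, {"twist": [0, 0, 0], "xyz": [0, 0, 0], "grip": 1}])

```text
clock: 4.5
position: [0.477, -0.0093, 0.0263]
ee_rot: [2.227, 2.216, 0.0]
force: [0.9, 0.4, -1.3]
width: 0.301
```

Call:
jog_arm(moves=[{"twist": [0, 0, 0], "xyz": [0, 0, -0.2], "grip": 1}, {"twist": [0, 0, 0], "xyz": [0, 0, -1], "grip": 1}, {"twist": [0, 0, 0], "xyz": [0, 0, -2], "grip": 1}, {"twist": [0, 0, 0], "xyz": [0, 0, -2.5], "grip": 1}, {"twist": [0, 0, 0], "xyz": [0, 0, -2.5], "grip": 1}])

```text
clock: 5.12
position: [0.4783, -0.0092, 0.1791]
ee_rot: [2.225, 2.213, 0.005]
force: [0.0, 0.1, -0.4]
width: 0.304
```

```bash
python3 -c "
from h import *
s=arm.observe();print(s['position'],s['width'],s['force'],go([.5115,-.2275,.115],np.pi/2))"
```

```text
[ 0.47826837 -0.00918438  0.17912065] 0.30374802433531867 [ 0.00464218  0.13579757 -0.35779957] (array([-3.635,  0.568,  1.073]), array([ 0.03,  0.  , -0.03]))
```

Call:
jog_arm(moves=[{"twist": [0, 0, 0], "xyz": [-3.64, 0.57, 0], "grip": 1}, {"twist": [0, 0, 0], "xyz": [-3.64, 0.57, 0], "grip": 1}, {"twist": [0, 0, 0], "xyz": [-3.64, 0.57, 0], "grip": 1}, {"twist": [0, 0, 0], "xyz": [-3.64, 0.57, 0], "grip": 1}, {"twist": [0, 0, 0], "xyz": [-3.64, 0.57, 1.3], "grip": 1}])

```text
clock: 5.75
position: [0.5126, -0.2329, 0.1154]
ee_rot: [2.228, 2.204, 0.003]
force: [0.9, 0.2, -2.1]
width: 0.305
```

Call:
jog_arm(moves=[{"twist": [0, 0, 0], "xyz": [0, 0, 0.3], "grip": 1}, {"twist": [0, 0, 0], "xyz": [0, 0, 0.4], "grip": 1}, {"twist": [0, 0, 0], "xyz": [0, 0, 0.4], "grip": 1}])

```text
clock: 6.12
position: [0.5107, -0.2273, 0.0906]
ee_rot: [2.225, 2.217, 0.001]
force: [-0.5, 0.2, -1.1]
width: 0.305
```

Run:
```python
from h import *
s=arm.observe();im=arm.get_image("wrist");W=wristT(s);np.save("w4.npy",W);print(s["position"],s["width"])
print(go([.5115,-.2277,.08],np.pi/2))
for X in ([.5115,-.2277,.026],[.5115,-.2277,.017]): print(proj("wrist",X,W).round(1))
cv2.imwrite("pics/w4.png",cv2.resize(im[130:330,220:430],None,fx=3.5,fy=2.9))
```

```text
[ 0.51069786 -0.22730925  0.0906183 ] 0.3053928170083704
(array([-0.002,  0.007,  0.185]), array([ 0.01,  0.  , -0.02]))
[325.6 220.4]
[325.5 215.7]
```

View pics/w4.png

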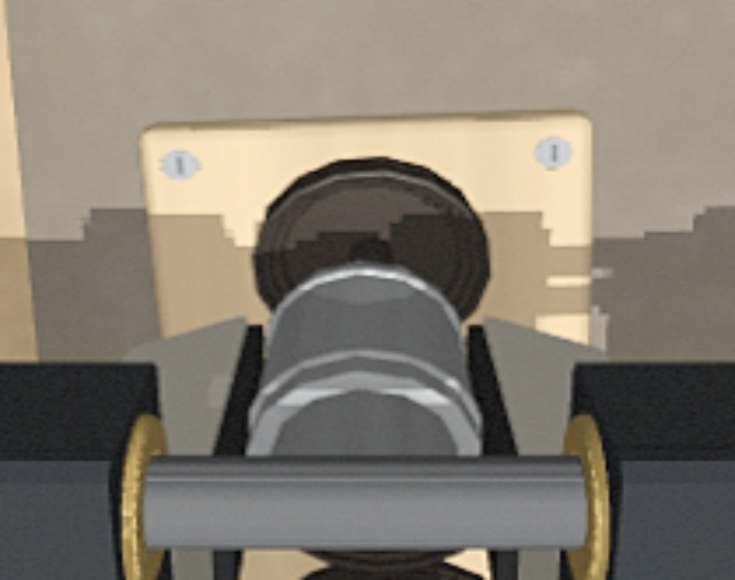

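Base a's centre is at about (325.9,216) against (325.5,217) predicted, and the held flask is centred at 324.4: aligned within 1 mm. Lowering.

Call:
jog_arm(moves=[{"twist": [0, 0, 0], "xyz": [0, 0.01, 0.25], "grip": 1}, {"twist": [0, 0, 0], "xyz": [0, 0.01, 0.5], "grip": 1}, {"twist": [0, 0, 0], "xyz": [0, 0.01, 0.65], "grip": 1}, {"twist": [0, 0, 0], "xyz": [0, 0.01, 0.75], "grip": 1}, {"twist": [0, 0, 0], "xyz": [0, 0.01, 0.77], "grip": 1}])

```text
clock: 6.8
position: [0.5104, -0.2278, 0.0432]
ee_rot: [-2.227, -2.215, 0.001]
force: [-2.6, 0.3, 3.7]
width: 0.3
```

Call:
jog_arm(moves=[{"twist": [0, 0, 0], "xyz": [0, 0, 0.01], "grip": 1}, {"twist": [0, 0, 0], "xyz": [0, 0, 0.02], "grip": 1}, {"twist": [0, 0, 0], "xyz": [0, 0, 0.02], "grip": 1}])

```text
clock: 7.18
position: [0.5106, -0.2279, 0.0432]
ee_rot: [2.227, 2.215, -0.0]
force: [-4.6, 1.2, 8.2]
width: 0.304
```

Call:
jog_arm(moves=[{"twist": [0, 0, 0], "xyz": [0, 0, 0], "grip": -1}, {"twist": [0, 0, 0], "xyz": [0, 0, 0], "grip": -1}, {"twist": [0, 0, 0], "xyz": [0, 0, 0], "grip": -1}, {"twist": [0, 0, 0], "xyz": [0, 0, -0.5], "grip": -1}, {"twist": [0, 0, 0], "xyz": [0, 0, -1.5], "grip": -1}])

```text
clock: 7.8
position: [0.5091, -0.2274, 0.1313]
ee_rot: [-2.224, -2.213, 0.003]
force: [1.3, 0.3, 0.4]
width: 0.796
```

Call:
jog_arm(moves=[{"twist": [0, 0, 0], "xyz": [3, -0.5, -1.5], "grip": -1}, {"twist": [0, 0, 0], "xyz": [3, -0.5, -1.5], "grip": -1}, {"twist": [0, 0, 0], "xyz": [8, -0.7, -1.5], "grip": -1}, {"twist": [0, 0, 0], "xyz": [8, -0.7, -1.5], "grip": -1}, {"twist": [0, 0, 0], "xyz": [8, -0.7, -1.5], "grip": -1}])

```text
clock: 8.43
position: [0.4817, 0.0709, 0.2057]
ee_rot: [2.227, 2.215, 0.001]
force: [0.4, -0.1, -0.8]
width: 0.999
```

```bash
python3 -c "
from h import *
s=arm.observe();print(s['position'],s['width'],s['joints'].round(2),go([.471,.26,.15],np.pi/2))"
```

```text
[0.48165435 0.07093894 0.2056685 ] 0.9991105165915676 [ 0.18  0.3  -0.53  1.91  0.18  0.98 -0.45] (array([ 3.15 , -0.196,  0.927]), array([ 0.01,  0.  , -0.03]))
```

Call:
jog_arm(moves=[{"twist": [0, 0, 0], "xyz": [3.1, -0.2, 0], "grip": -1}, {"twist": [0, 0, 0], "xyz": [3.1, -0.2, 0], "grip": -1}, {"twist": [0, 0, 0], "xyz": [3.1, -0.2, 0.8], "grip": -1}, {"twist": [0, 0, 0], "xyz": [3.1, -0.2, 0.8], "grip": -1}, {"twist": [0, 0, 0], "xyz": [3.1, -0.2, 0.8], "grip": -1}])

```text
clock: 9.05
position: [0.4704, 0.2552, 0.1565]
ee_rot: [-2.225, -2.217, 0.003]
force: [0.2, -0.5, -0.1]
width: 0.999
```

Run:
```python
from h import *
s=arm.observe();im=arm.get_image("wrist");W=wristT(s);np.save("w5.npy",W);print(s["position"],s["width"])
for X in ([.471,.2765,.078],[.471,.2765,.05]): print(proj("wrist",X,W).round(1))
cv2.imwrite("pics/w5.png",cv2.resize(im[130:330,220:430],None,fx=3.5,fy=2.9))
```

```text
[0.47036184 0.25516395 0.15649638] 0.9992367075338191
[325.5 181.8]
[325.4 172.7]
```

View pics/w5.png

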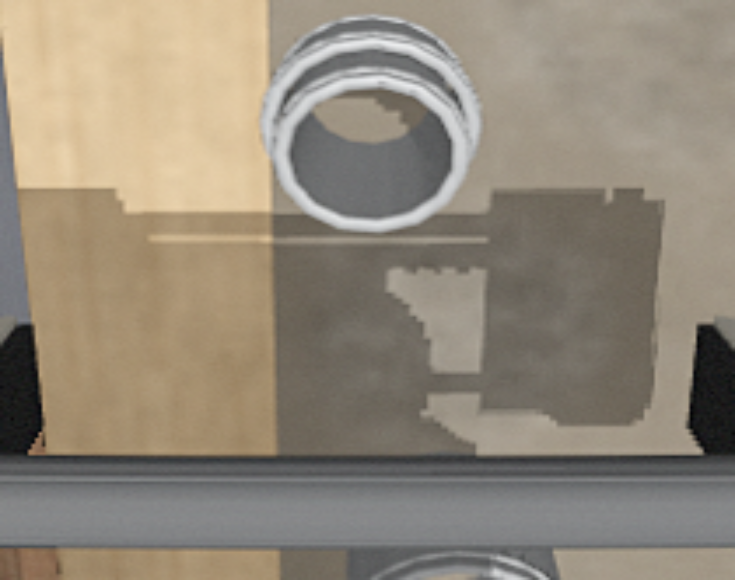

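Flask b's rim is centred at (325.9,183.5), 1 mm from the prediction, so it stands at (.471,.2755). Descending so that the tips stay above c's rim.

Call:
jog_arm(moves=[{"twist": [0, 0, 0], "xyz": [0.32, 0.01, 0.3], "grip": -1}, {"twist": [0, 0, 0], "xyz": [0.32, 0.01, 0.8], "grip": -1}, {"twist": [0, 0, 0], "xyz": [0.32, 0.01, 1.3], "grip": -1}, {"twist": [0, 0, 0], "xyz": [0.32, 0.01, 1.51], "grip": -1}, {"twist": [0, 0, 0], "xyz": [0.32, 0.01, 1.51], "grip": -1}])

```text
clock: 9.72
position: [0.4721, 0.2732, 0.0668]
ee_rot: [2.229, 2.213, -0.001]
force: [0.3, 0.1, 0.4]
width: 1.0
```

```bash
python3 -c "
from h import *
s=arm.observe();print(s['position'],go([.471,.2755,.066],np.pi/2))"
```

```text
[0.47209372 0.27317955 0.06680257] (array([ 0.039, -0.018,  0.013]), array([-0.  ,  0.  , -0.04]))
```

Call:
jog_arm(moves=[{"twist": [0, 0, 0], "xyz": [0.03, -0.01, 0], "grip": 1}, {"twist": [0, 0, 0], "xyz": [0.03, -0.01, 0], "grip": 1}, {"twist": [0, 0, 0], "xyz": [0.03, -0.01, 0], "grip": 1}, {"twist": [0, 0, 0], "xyz": [0.03, -0.01, 0], "grip": 1}, {"twist": [0, 0, 0], "xyz": [0.03, -0.01, 0], "grip": 1}])

```text
clock: 10.35
position: [0.471, 0.2762, 0.0666]
ee_rot: [2.227, 2.216, 0.0]
force: [0.9, 0.4, 0.0]
width: 0.505
```

Call:
jog_arm(moves=[{"twist": [0, 0, 0], "xyz": [0, 0, 0], "grip": 1}, {"twist": [0, 0, 0], "xyz": [0, 0, 0], "grip": 1}, {"twist": [0, 0, 0], "xyz": [0, 0, 0], "grip": 1}, {"twist": [0, 0, 0], "xyz": [0, 0, 0], "grip": 1}, {"twist": [0, 0, 0], "xyz": [0, 0, 0], "grip": 1}])

```text
clock: 10.98
position: [0.471, 0.2762, 0.0665]
ee_rot: [2.227, 2.216, -0.0]
force: [0.7, -0.4, 0.6]
width: 0.405
```

Call:
jog_arm(moves=[{"twist": [0, 0, 0], "xyz": [0, 0, -0.1], "grip": 1}, {"twist": [0, 0, 0], "xyz": [0, 0, -0.25], "grip": 1}, {"twist": [0, 0, 0], "xyz": [0, 0, -0.4], "grip": 1}, {"twist": [0, 0, 0], "xyz": [0, 0, -0.55], "grip": 1}, {"twist": [0, 0, 0], "xyz": [0, 0, -0.7], "grip": 1}])

```text
clock: 11.6
position: [0.471, 0.2762, 0.1093]
ee_rot: [2.227, 2.216, 0.0]
force: [0.7, 0.7, -1.4]
width: 0.408
```

Call:
jog_arm(moves=[{"twist": [0, 0, 0], "xyz": [0, 0, -0.2], "grip": 1}, {"twist": [0, 0, 0], "xyz": [0, 0, -0.4], "grip": 1}, {"twist": [0, 0, 0], "xyz": [0, 0, -0.6], "grip": 1}, {"twist": [0, 0, 0], "xyz": [0, 0, -0.8], "grip": 1}, {"twist": [0, 0, 0], "xyz": [0, 0, -1.0], "grip": 1}])

```text
clock: 12.22
position: [0.471, 0.2762, 0.1694]
ee_rot: [2.227, 2.216, 0.0]
force: [-0.0, 0.7, -1.7]
width: 0.405
```

Run:
```python
from h import *
s=arm.observe();print(s['position'],s['width'],s['force'],go([.5132,-.2795,.19],np.pi/2))
cv2.imwrite("pics/s5.png",cv2.resize(arm.get_image("scene")[120:300,160:420],None,fx=3,fy=3))
```

```text
[0.47097301 0.2762143  0.16941123] 0.40533300138053063 [-0.02915528  0.69517237 -1.70716958] (array([-9.258,  0.752, -0.343]), array([ 0.  ,  0.  , -0.03]))
```

View pics/s5.png

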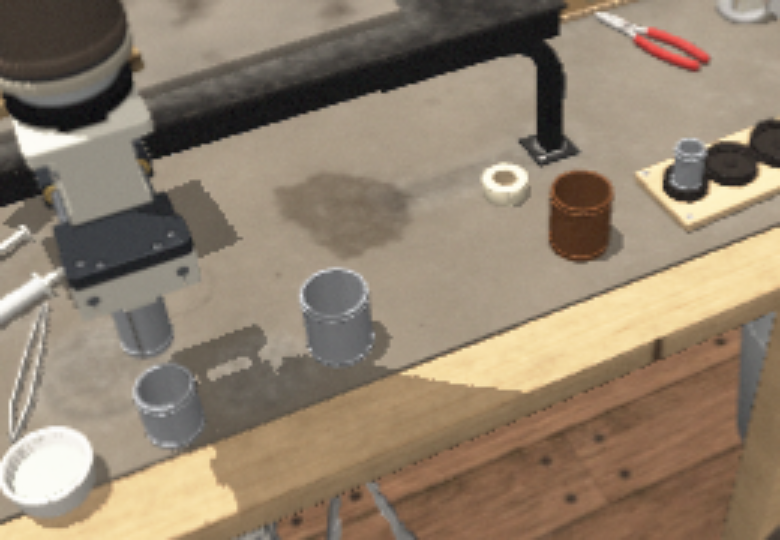

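b is out and c still stands, a is upright in its base, and the pot and tape are in place. Carrying b to base_b.

Call:
jog_arm(moves=[{"twist": [0, 0, 0], "xyz": [-1, 0.05, -0.2], "grip": 1}, {"twist": [0, 0, 0], "xyz": [-9.24, 0.7, -0.3], "grip": 1}, {"twist": [0, 0, 0], "xyz": [-9.24, 0.7, -0.3], "grip": 1}, {"twist": [0, 0, 0], "xyz": [-9.24, 0.7, -0.3], "grip": 1}, {"twist": [0, 0, 0], "xyz": [-9.24, 0.7, -0.3], "grip": 1}])

```text
clock: 12.9
position: [0.492, -0.0351, 0.184]
ee_rot: [2.227, 2.215, 0.001]
force: [1.8, 0.4, -0.6]
width: 0.404
```

```bash
python3 -c "
from h import *
s=arm.observe();print(s['position'],s['width'],go([.5122,-.2785,.175],np.pi/2))"
```

```text
[ 0.49198588 -0.03510751  0.18396212] 0.40373922844234433 (array([-4.055,  0.358,  0.15 ]), array([ 0.  ,  0.  , -0.03]))
```

Call:
jog_arm(moves=[{"twist": [0, 0, 0], "xyz": [-4.05, 0.35, 0.1], "grip": 1}, {"twist": [0, 0, 0], "xyz": [-4.05, 0.35, 0.1], "grip": 1}, {"twist": [0, 0, 0], "xyz": [-4.05, 0.35, 0.1], "grip": 1}, {"twist": [0, 0, 0], "xyz": [-4.05, 0.35, 0.1], "grip": 1}, {"twist": [0, 0, 0], "xyz": [-4.05, 0.35, 0.1], "grip": 1}])

```text
clock: 13.52
position: [0.5104, -0.2822, 0.1769]
ee_rot: [2.236, 2.206, -0.003]
force: [-0.2, 1.2, -2.1]
width: 0.407
```

Call:
jog_arm(moves=[{"twist": [0, 0, 0], "xyz": [0, 0, 0.5], "grip": 1}, {"twist": [0, 0, 0], "xyz": [0, 0, 1.0], "grip": 1}, {"twist": [0, 0, 0], "xyz": [0, 0, 1.0], "grip": 1}, {"twist": [0, 0, 0], "xyz": [0, 0, 1.0], "grip": 1}])

```text
clock: 14.02
position: [0.5125, -0.2758, 0.1187]
ee_rot: [2.226, 2.216, 0.001]
force: [0.6, 0.2, -0.9]
width: 0.407
```

Run:
```python
from h import *
s=arm.observe();im=arm.get_image("wrist");W=wristT(s);print(s["position"],s["width"])
print(go([.5122,-.2785,.0835],np.pi/2))
for X in ([.5122,-.279,.026],): print(proj("wrist",X,W).round(1))
cv2.imwrite("pics/w6.png",cv2.resize(im[130:330,220:430],None,fx=3.5,fy=2.9))
```

```text
[ 0.51246285 -0.27580647  0.11869568] 0.40731442528118106
(array([-0.04 , -0.009,  0.592]), array([ 0.01,  0.  , -0.03]))
[323.9 210.6]
```

View pics/w6.png

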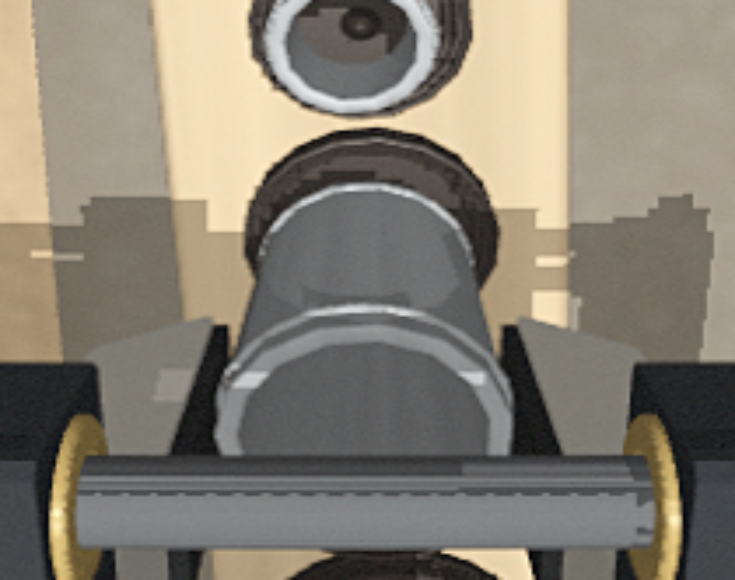

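Flask a sits inside its lip. Base b's far lip edge is at row ~174 and its centre at column ~325.7. The flask end is within 1 mm in x; checking y from the lip edge.

Run:
```python
from h import *
s=arm.observe();W=wristT(s);print(s["position"],s["ee_rot"])
for y in(-.277,-.279,-.281): print(y,proj("wrist",[.513,y+.0265,.026],W).round(1),proj("wrist",[.513,y-.053,.026],W)[1].round(1))
# flask bottom far edge if flask offset dy from TCP
b=s["position"][2]-.0665
for dy in(-.002,0,.002): print("flask far edge row",dy,proj("wrist",[.5125,s["position"][1]+dy+.0185,b],W).round(1))
print(go([.513,-.2785,.0835],np.pi/2))
```

```text
[ 0.5126921  -0.27606842  0.11900119] [2.22545949e+00 2.21498943e+00 1.28085354e-03]
-0.277 [324.4 170.9] 274.0
-0.279 [324.4 173.8] 276.4
-0.281 [324.5 176.6] 278.7
flask far edge row -0.002 [323.8 193.9]
flask far edge row 0 [323.8 190.9]
flask far edge row 0.002 [323.8 187.8]
(array([-0.04 ,  0.004,  0.592]), array([ 0.01,  0.  , -0.03]))
```

Call:
jog_arm(moves=[{"twist": [0, 0, 0], "xyz": [-0.02, 0.01, 0.15], "grip": 1}, {"twist": [0, 0, 0], "xyz": [-0.02, 0.01, 0.3], "grip": 1}, {"twist": [0, 0, 0], "xyz": [-0.02, 0.01, 0.45], "grip": 1}, {"twist": [0, 0, 0], "xyz": [-0.02, 0.01, 0.55], "grip": 1}, {"twist": [0, 0, 0], "xyz": [-0.02, 0.01, 0.57], "grip": 1}])

```text
clock: 14.7
position: [0.5137, -0.2792, 0.0848]
ee_rot: [2.225, 2.212, 0.0]
force: [-2.1, -4.1, 18.3]
width: 0.406
```

Call:
jog_arm(moves=[{"twist": [0, 0, 0], "xyz": [0, 0, 0.02], "grip": 1}, {"twist": [0, 0, 0], "xyz": [0, 0, 0.03], "grip": 1}, {"twist": [0, 0, 0], "xyz": [0, 0, 0.03], "grip": 1}])

```text
clock: 15.08
position: [0.5142, -0.2801, 0.0841]
ee_rot: [2.224, 2.21, 0.0]
force: [-2.7, -5.3, 19.3]
width: 0.404
```

Call:
jog_arm(moves=[{"twist": [0, 0, 0], "xyz": [0, 0, 0], "grip": -1}, {"twist": [0, 0, 0], "xyz": [0, 0, 0], "grip": -1}, {"twist": [0, 0, 0], "xyz": [0, 0, 0], "grip": -1}, {"twist": [0, 0, 0], "xyz": [0, 0, -0.5], "grip": -1}, {"twist": [0, 0, 0], "xyz": [0, 0, -1.5], "grip": -1}])

```text
clock: 15.7
position: [0.5106, -0.2767, 0.17]
ee_rot: [-2.223, -2.212, 0.003]
force: [1.3, -2.0, 0.5]
width: 0.903
```

Call:
jog_arm(moves=[{"twist": [0, 0, 0], "xyz": [2, -0.1, -0.5], "grip": -1}, {"twist": [0, 0, 0], "xyz": [2, -0.1, -0.5], "grip": -1}, {"twist": [0, 0, 0], "xyz": [9, -0.7, -0.5], "grip": -1}, {"twist": [0, 0, 0], "xyz": [9, -0.7, -0.5], "grip": -1}, {"twist": [0, 0, 0], "xyz": [9, -0.7, -0.5], "grip": -1}])

```text
clock: 16.32
position: [0.4914, 0.0314, 0.2016]
ee_rot: [2.227, 2.215, 0.0]
force: [0.5, 0.0, 1.2]
width: 1.002
```

Run:
```python
from h import *
s=arm.observe();print(s['position'],s['width'],go([.471,.258,.12],np.pi/2))
t=arm.get_image("top")[180:230,360:450];q=arm.get_image("scene")[130:210,365:465]
f=lambda c,k:cv2.resize(c,None,fx=k,fy=k,interpolation=cv2.INTER_CUBIC)
a,b=f(t,7),f(q,6)
b=cv2.copyMakeBorder(b,0,0,0,a.shape[1]-b.shape[1],0)
cv2.imwrite("pics/c7.png",cv2.resize(np.vstack([a,b]),None,fx=.7,fy=.7))
```

```text
[0.49139106 0.03142785 0.20158831] 1.0019228687178596 (array([ 3.774, -0.36 ,  1.359]), array([ 0.  ,  0.  , -0.03]))
```

View pics/c7.png

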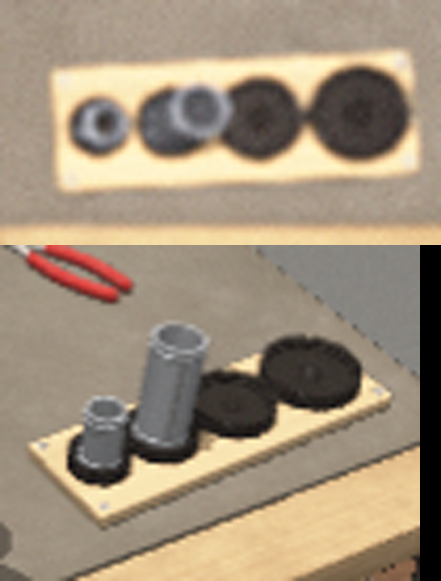

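Run:
```python
from h import *
X=[.512,-.2785,.095]
print("expect top",proj("top",X).round(1),"scene",proj("scene",X).round(1))
print("expect bottom scene",proj("scene",[.512,-.2785,.017]).round(1))
x,e=tri([ray("top",(401.1,202.0)),ray("scene",(365+177/4.2-.4,130+(337-245)/4.2-.4))]);print(x,e)
X=[.5105,-.2265,.062];print("a expect",proj("top",X).round(1),proj("scene",X).round(1), "obs top",360+105/4.9,180+122/4.9,"scene",365+104/4.2,130+(408-245)/4.2)
```

```text
expect top [399.1 202.2] scene [406.9 153.7]
expect bottom scene [403.1 175.7]
[ 0.51368514 -0.28162061  0.10028915] [np.float64(0.0026626971403195124), np.float64(0.002662697140319461)]
a expect [381.4 204. ] [390.1 169.1] obs top 381.42857142857144 204.89795918367346 scene 389.76190476190476 168.8095238095238
```

b is leaning: its rim in the top view is at 401 against the expected 399, about 6 mm towards -y. So base b's true y is probably off from what I used. I'll refit the base centres from the lip silhouettes before mending it.

Run:
```python
from h import *
from scipy.optimize import least_squares
W=np.load("w1.npy");th=np.linspace(0,2*np.pi,90)
def ext(cam,x,y,r,T=None):
    P=np.array([proj(cam,[x+r*np.cos(t),y+r*np.sin(t),z],T) for z in(.012,.026) for t in th])
    return np.array([P[:,0].min(),P[:,0].max(),P[:,1].min(),P[:,1].max()])
def fit(cam,o,r,T=None,g=(.512,-.28)):
    q=least_squares(lambda p:ext(cam,*p,r,T)-o,g,diff_step=1e-4);return q.x.round(4),q.fun.round(1)
k=lambda l,r,t,b:np.array([270+l/5-.4,270+r/5-.4,110+t/5-.4,110+b/5-.4])
print("wrist A",fit("wrist",k(165,359,65,265),.022,W)); print("wrist B",fit("wrist",k(158,387,277,508),.0265,W))
# top + scene: dark discs on the light board in the first pictures
for cam,f in(("top","pics/top0.png"),("scene","pics/scene0.png")):
    im=cv2.imread(f); g=cv2.cvtColor(im,cv2.COLOR_BGR2GRAY).astype(np.uint8)
    for n,r,X in(("A",.022,(.511,-.2265)),("B",.0265,(.5125,-.2795)),("C",.031,(.515,-.341)),("D",.0355,(.518,-.412))):
        best=[]
        # maximise contrast: dark inside hull, light just outside
        for dx in np.arange(-.005,.0051,.001):
            for dy in np.arange(-.005,.0051,.001):
                v=[]
                for rr in(r-.003,r+.003):
                    H=cv2.convexHull(np.array([proj(cam,[X[0]+dx+rr*np.cos(t),X[1]+dy+rr*np.sin(t),z]) for z in(.012,.026) for t in th[::6]],np.float32))
                    m=np.zeros((1600,2560),np.uint8);cv2.fillConvexPoly(m,((H+.5)*4).astype(np.int32),255);v.append(cv2.resize(m,(640,400),interpolation=cv2.INTER_AREA)/255.)
                i,o=v[0],np.clip(v[1]-v[0],0,1); best.append(((o*g).sum()/o.sum()-(i*g).sum()/i.sum(),X[0]+dx,X[1]+dy))
        best.sort(reverse=True);b=np.array(best[:5]);print(cam,n,b[:,1:].mean(0).round(4))
```

```text
wrist A (array([ 0.5115, -0.2283]), array([-0.6,  0.6, -0.5,  0.5]))Traceback (most recent call last):
  File "<stdin>", line 10, in <module>
  File "<stdin>", line 8, in fit
    return func(*args, **kwargs)
    result = trf(vector_fun.fun, vector_fun.jac, x0, f0, J0, lb, ub, ftol, xtol,
                 gtol, max_nfev, x_scale, loss_function, tr_solver,
                 tr_options.copy(), verbose, callback=callback_wrapped)
    return trf_no_bounds(
        fun, jac, x0, f0, J0, ftol, xtol, gtol, max_nfev, x_scale,
        loss_function, tr_solver, tr_options, verbose, callback=callback)
    f_new = fun(x_new)
    self._update_fun()
    ~~~~~~~~~~~~~~~~^^
    self.f = self.fun_wrapped(xp_copy(self.x))
             ~~~~~~~~~~~~~~~~^^^^^^^^^^^^^^^^^
    return np.atleast_1d(self.fun(x))
                         ~~~~~~~~^^^
    return self.f(x, *self.args, **self.kwargs)
           ~~~~~~^^^^^^^^^^^^^^^^^^^^^^^^^^^^^^
  File "<stdin>", line 8, in <lambda>
  File "<stdin>", line 5, in ext
  File "h.py", line 20, in proj
    p=arm.camera_params(name); T=p["T"] if T is None else T
ValueError: time passes only in moves, steps and waits
```

```bash
sed -i 's/^def ray/CP={n:arm.camera_params(n) for n in("top","scene","wrist")}\ndef ray/; s/p=arm.camera_params(name)/p=CP[name]/; s/arm.camera_params("wrist")\["T_tool/CP["wrist"]["T_tool/' h.py
cat > bases.py <<'E'
from h import *
from scipy.optimize import least_squares
W=np.load("w1.npy");th=np.linspace(0,2*np.pi,90)
def ext(cam,x,y,r,T=None):
    P=np.array([proj(cam,[x+r*np.cos(t),y+r*np.sin(t),z],T) for z in(.012,.026) for t in th])
    return np.array([P[:,0].min(),P[:,0].max(),P[:,1].min(),P[:,1].max()])
def fit(cam,o,r,T=None,g=(.512,-.28)):
    q=least_squares(lambda p:ext(cam,*p,r,T)-o,g,diff_step=1e-4,max_nfev=20);return q.x.round(4),q.fun.round(1)
k=lambda l,r,t,b:np.array([270+l/5-.4,270+r/5-.4,110+t/5-.4,110+b/5-.4])
print("wrist A",fit("wrist",k(165,359,65,265),.022,W)); print("wrist B",fit("wrist",k(158,387,277,508),.0265,W))
g=cv2.cvtColor(cv2.imread("pics/top0.png"),cv2.COLOR_BGR2GRAY); cam="top"
q=lambda P:np.array(P,np.float32)
for cam,f in(("top","pics/top0.png"),("scene","pics/scene0.png")):
    g=cv2.cvtColor(cv2.imread(f),cv2.COLOR_BGR2GRAY)
    for n,r,X in(("A",.022,(.511,-.2265)),("B",.0265,(.5125,-.2795)),("C",.031,(.515,-.341)),("D",.0355,(.518,-.412))):
        best=[]
        for dx in np.arange(-.005,.0051,.001):
            for dy in np.arange(-.005,.0051,.001):
                v=[]
                for rr in(r-.002,r+.002):
                    P=q([proj(cam,[X[0]+dx+rr*np.cos(t),X[1]+dy+rr*np.sin(t),.026]) for t in th[::3]])
                    v.append(cv2.remap(g,P[:,0].copy(),P[:,1].copy(),cv2.INTER_LINEAR).astype(float).mean())
                best.append((v[1]-v[0],X[0]+dx,X[1]+dy))
        best.sort(reverse=True);b=np.array(best[:5]);print(cam,n,b[:,1:].mean(0).round(4))
E
python3 bases.py
```

```text
wrist A (array([ 0.5115, -0.2283]), array([-0.6,  0.6, -0.5,  0.5]))
wrist B (array([ 0.5136, -0.2811]), array([-0.3,  0.3, -0.5,  0.6]))
top A [ 0.5092 -0.2261]
top B [ 0.5111 -0.2783]
top C [ 0.5134 -0.3388]
top D [ 0.5164 -0.4092]
scene A [ 0.5116 -0.2257]
scene B [ 0.5147 -0.2803]
scene C [ 0.514  -0.3382]
scene D [ 0.5178 -0.4102]
```

Wrist-frame silhouettes put base b at (.5136,-.2811), 2 mm further -y than I used: b's edge rode up the +y taper. I'll regrip b with the jaws along y (squares it and centres it in y), lift, shift and reseat.

```bash
python3 -c "
from h import *
s=arm.observe();print(s['position'],go([.513,-.283,.18],0))"
```

```text
[0.49082029 0.03758707 0.20208838] (array([-5.346,  0.34 ,  0.35 ]), array([-0.01, -0.02,  9.03]))
```

Call:
jog_arm(moves=[{"twist": [0, 0, 9], "xyz": [-5.35, 0.34, 0.35], "grip": -1}, {"twist": [0, 0, 9], "xyz": [-5.35, 0.34, 0.35], "grip": -1}, {"twist": [0, 0, 9], "xyz": [-5.35, 0.34, 0.35], "grip": -1}, {"twist": [0, 0, 9], "xyz": [-5.35, 0.34, 0.35], "grip": -1}, {"twist": [0, 0, 9], "xyz": [-5.35, 0.34, 0.35], "grip": -1}])

```text
clock: 17.05
position: [0.5098, -0.2838, 0.1809]
ee_rot: [-2.991, -0.962, 0.0]
force: [1.3, 0.0, -0.3]
width: 0.997
```

```bash
python3 -c "
from h import *
s=arm.observe();print(s['position'],s['joints'].round(2),go([.513,-.283,.18],0))"
```

```text
[ 0.50978271 -0.28384441  0.18092266] [ 0.57  0.43 -0.21  1.73  0.11  0.99 -0.63] (array([0.052, 0.02 , 0.015]), array([-0.  ,  0.  ,  3.57]))
```

Call:
jog_arm(moves=[{"twist": [0, 0, 3.57], "xyz": [0.05, 0.02, 0], "grip": -1}, {"twist": [0, 0, 3.57], "xyz": [0.05, 0.02, 0], "grip": -1}, {"twist": [0, 0, 3.57], "xyz": [0.05, 0.02, 0], "grip": -1}, {"twist": [0, 0, 3.57], "xyz": [0.05, 0.02, 0], "grip": -1}, {"twist": [0, 0, 3.57], "xyz": [0.05, 0.02, 0], "grip": -1}])

```text
clock: 17.68
position: [0.513, -0.2809, 0.1809]
ee_rot: [-3.141, -0.009, 0.001]
force: [-0.4, 0.2, 0.9]
width: 0.999
```

Run:
```python
from h import *
s=arm.observe();im=arm.get_image("wrist");W=wristT(s);np.save("w8.npy",W);print(s['position'],go([.513,-.283,.08],0))
for X in([.5135,-.281,.095],[.5135,-.285,.1]):print(proj("wrist",X,W).round(1))
cv2.imwrite("pics/w8.png",cv2.resize(im[60:330,200:460],None,fx=2.3,fy=2.2))
```

```text
[ 0.5130147  -0.28091049  0.18087599] (array([0.   , 0.035, 1.682]), array([-0.  ,  0.  ,  0.04]))
[322.6 209.5]
[328.4 211.8]
```

View pics/w8.png

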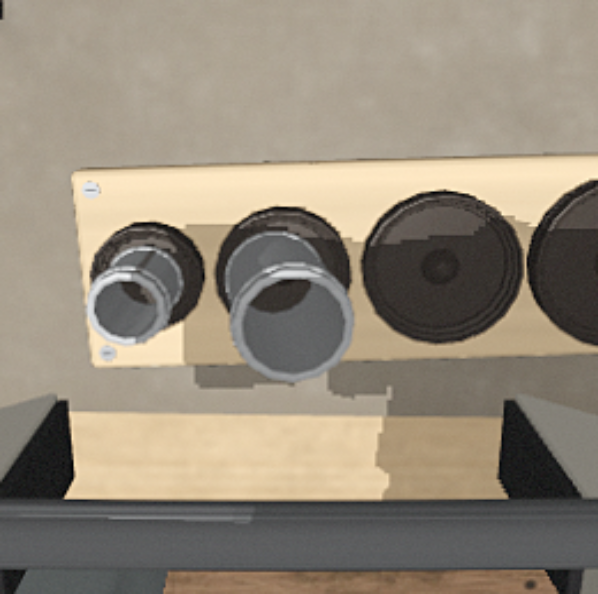

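In this view b's rim is at (326.8,206) and its base centre at column 322.9, so b leans about 3 mm to -y; base c is fully visible at (392,181).

Run:
```python
import re
src=open("bases.py").read().split('k=lambda')[0].replace("w1.npy","w8.npy"); exec(src)
u=lambda v:200+v/2.3-.3
w=lambda v:60+v/2.2-.3
print("C",fit("wrist",np.array([u(362),u(523),w(190),w(343)]),.031,W,(.515,-.343)))
for n,l,r,rad,x,g in(("A",90,205,.022,.5115,-.228),("B",215,352,.0265,.5133,-.281)):
    q=least_squares(lambda p:ext("wrist",x,p[0],rad,W)[:2]-[u(l),u(r)],[g],diff_step=1e-4,max_nfev=20);print(n,q.x,q.fun)
s=arm.observe();print(s["position"],go([.5135,-.2830,.08],0))
```

```text
C (array([ 0.5157, -0.3425]), array([-0.8,  0.8, -0.6,  0.7]))
A [-0.22827467] [-0.60925243  0.63160879]
B [-0.28106352] [-0.36877222  0.36889901]
[ 0.51302807 -0.28094538  0.18092367] (array([0.009, 0.035, 1.682]), array([-0.  ,  0.  ,  0.04]))
```

Consistent: A y −.2283, B −.2811, C (.5157,−.3425). Regripping b.

Call:
jog_arm(moves=[{"twist": [0, 0, 0], "xyz": [0.01, 0.03, 0.5], "grip": -1}, {"twist": [0, 0, 0], "xyz": [0.01, 0.03, 1.0], "grip": -1}, {"twist": [0, 0, 0], "xyz": [0.01, 0.03, 1.5], "grip": -1}, {"twist": [0, 0, 0], "xyz": [0.01, 0.03, 1.66], "grip": -1}, {"twist": [0, 0, 0], "xyz": [0.01, 0.03, 1.66], "grip": -1}])

```text
clock: 18.35
position: [0.5136, -0.2828, 0.0815]
ee_rot: [-3.141, -0.009, 0.001]
force: [0.5, -0.1, 1.2]
width: 0.999
```

Call:
jog_arm(moves=[{"twist": [0, 0, 0], "xyz": [0, 0, 0], "grip": 1}, {"twist": [0, 0, 0], "xyz": [0, 0, 0], "grip": 1}, {"twist": [0, 0, 0], "xyz": [0, 0, 0], "grip": 1}, {"twist": [0, 0, 0], "xyz": [0, 0, 0], "grip": 1}, {"twist": [0, 0, 0], "xyz": [0, 0, 0], "grip": 1}])

```text
clock: 18.98
position: [0.5138, -0.2828, 0.0817]
ee_rot: [3.141, 0.008, 0.0]
force: [-1.5, -0.5, 0.1]
width: 0.51
```

Call:
jog_arm(moves=[{"twist": [0, 0, 0], "xyz": [0, 0, 0], "grip": 1}, {"twist": [0, 0, 0], "xyz": [0, 0, 0], "grip": 1}, {"twist": [0, 0, 0], "xyz": [0, 0, 0], "grip": 1}, {"twist": [0, 0, 0], "xyz": [0, 0, 0], "grip": 1}, {"twist": [0, 0, 0], "xyz": [0, 0, 0], "grip": 1}], force=25)

```text
clock: 19.6
position: [0.5138, -0.2828, 0.0816]
ee_rot: [3.142, 0.008, -0.0]
force: [-0.4, -0.8, -0.5]
width: 0.413
```

Call:
jog_arm(moves=[{"twist": [0, 0, 0], "xyz": [0, 0, -0.1], "grip": 1}, {"twist": [0, 0, 0], "xyz": [0, 0, -0.25], "grip": 1}, {"twist": [0, 0, 0], "xyz": [0, 0, -0.4], "grip": 1}, {"twist": [0, 0, 0], "xyz": [0, 0, -0.4], "grip": 1}])

```text
clock: 20.1
position: [0.5145, -0.2831, 0.1068]
ee_rot: [3.141, 0.008, 0.003]
force: [-0.4, 0.3, -1.8]
width: 0.417
```

Run:
```python
from h import *
s=arm.observe();im=arm.get_image("wrist");W=wristT(s);np.save("w9.npy",W);print(s['position'],s['width'],s['force'])
cv2.imwrite("pics/w9raw.png",im)
z=s['position'][2]
# expected columns of the flask's bottom far edge if upright at TCP; bottom height z-.0665 or so
for zz,nm in((z-.066,"bottom"),(z+.012,"top")):
    for sx in(-1,1): print(nm,proj("wrist",[.5138,-.2828+sx*.0185,zz],W).round(1))
    print(nm,"far",proj("wrist",[.5138+.0185,-.2828,zz],W).round(1))
c=cv2.resize(im[130:290,240:410],None,fx=4.6,fy=3.6);cv2.imwrite("pics/w9.png",c)
```

```text
[ 0.51448589 -0.28307451  0.10681711] 0.4165799882090356 [-0.44396516  0.32013328 -1.81006924]
bottom [350.7 221.3]
bottom [292.9 221. ]
bottom far [321.9 193.3]
top [363.8 283.1]
top [278.  282.7]
top far [321.  243.4]
```

View pics/w9.png

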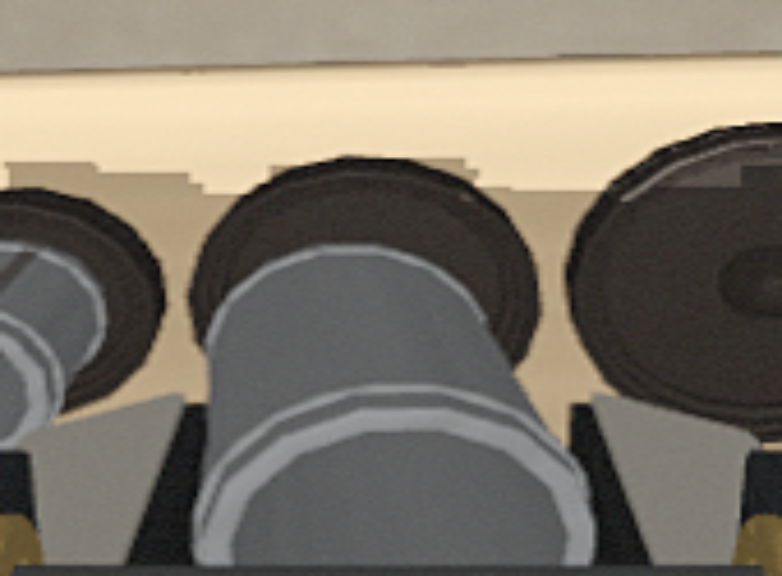

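The image shows b still tilted in the jaws: lower end near column 315, upper near 325. That is picture 16, so checks from here are numeric. I'll fit its tilt from the ends' outlines and cancel it by tilting the tool.

```bash
cat > tilt.py <<'E'
from h import *
from scipy.optimize import least_squares
th=np.linspace(0,2*np.pi,180)
def model(p,W,L,r):
    # p: bottom centre xyz, tilt vec (rotation about world x, y)
    M=R.from_rotvec([p[3],p[4],0]).as_matrix()
    E=[]
    for h in(0,L):
        c=np.array(p[:3])+M@[0,0,h]
        E.append(np.array([proj("wrist",c+M@[r*np.cos(t),r*np.sin(t),0],W) for t in th]))
    return E
def fitpts(bot,top,W,L,r,p0):
    def f(p):
        E=model(p,W,L,r);o=[]
        for pts,e in zip((bot,top),E):
            for q in pts:
                d=e-q;i=np.argmin((d**2).sum(1));t=e[(i+1)%180]-e[i-1];o.append((d[i,0]*t[1]-d[i,1]*t[0])/np.linalg.norm(t))
        return o
    return least_squares(f,p0,x_scale=[.01,.01,.01,.1,.1],diff_step=1e-4,max_nfev=60)
E
python3 - <<'E'
from tilt import *
W=np.load("w9.npy")
c=lambda P:[(240+x/4.6-.4,130+y/3.6-.35) for x,y in P]
bot=c([(208,345),(340,245),(440,272),(490,320)]);top=c([(196,530),(395,386),(594,510)])
q=fitpts(bot,top,W,.078,.0185,[.514,-.28,.04,0,0]);print(q.x[:3].round(4),np.degrees(q.x[3:]).round(2),q.fun.round(1))
X=[.5135,-.2811]
P=np.array([proj("wrist",[X[0]+.0265*np.cos(t),X[1]+.0265*np.sin(t),z],W) for t in th for z in(.012,.026)])
print("B pred L R top",P[:,0].min(),P[:,0].max(),P[:,1].min(),"obs",c([(190,157),(540,157)]))
print("joints",arm.observe()["joints"].round(2))
E
```

```text
[ 0.5119 -0.2791  0.045 ] [4.34 4.27] [ 1.5 -0.1 -0.6  1.9 -0.7  0.2 -0.7]
B pred L R top 280.4364492804494 358.34185988253944 171.60271772163225 obs [(280.90434782608696, 173.26111111111112), (356.99130434782614, 173.26111111111112)]
joints [ 0.46  0.51 -0.07  1.81  0.04  0.82 -1.2 ]
```

Call:
jog_arm(moves=[{"twist": [-0.2, 0.2, 0], "xyz": [-0.05, -0.04, 0], "grip": 1}, {"twist": [-0.43, 0.43, 0], "xyz": [-0.05, -0.04, 0], "grip": 1}, {"twist": [-0.43, 0.43, 0], "xyz": [-0.05, -0.04, 0], "grip": 1}, {"twist": [-0.43, 0.43, 0], "xyz": [-0.05, -0.04, 0], "grip": 1}])

```text
clock: 20.65
position: [0.511, -0.2806, 0.1057]
ee_rot: [3.065, 0.008, 0.114]
force: [-0.7, -0.8, -1.1]
width: 0.413
```

Run:
```python
from h import *
s=arm.observe();im=arm.get_image("wrist");W=wristT(s);np.save("w10.npy",W);cv2.imwrite("pics/w10raw.png",im);print(s['position'],s['ee_rot'],s['width'])
print(go([.5115,-.2804,.084]))
# rows/cols of flask outline: print grey+saturation profiles
hsv=cv2.cvtColor(im,cv2.COLOR_BGR2HSV);g=cv2.cvtColor(im,cv2.COLOR_BGR2GRAY)
for r in range(190,250,6): print(r,' '.join(f"{v}" for v in g[r,270:370:2]))
for c in (310,316,322): print("col",c,g[165:250:1,c])
```

```text
[ 0.51096728 -0.28055277  0.10567787] [3.06511205 0.00765397 0.11439831] 0.41333237831312253
(array([-0.02 , -0.033,  0.359]), None)
190 222 224 224 224 223 224 225 214 1 76 129 52 59 49 50 56 57 54 52 46 47 53 50 52 45 48 85 103 92 76 57 50 70 60 76 27 140 232 223 223 223 222 222 221 222 231 123 35 33 122
196 222 223 222 223 224 207 15 49 49 45 43 51 57 60 58 55 57 53 59 52 52 55 49 54 55 50 51 56 58 49 54 52 53 41 47 75 61 67 137 211 224 222 222 224 181 39 38 122 62 63
202 161 161 163 166 100 48 50 39 42 56 54 53 58 50 58 99 145 154 97 94 96 98 97 97 105 103 101 88 163 210 187 98 45 52 54 41 48 47 62 91 171 167 169 175 9 31 52 47 44 54
208 172 166 168 145 36 46 46 45 51 56 49 80 153 104 96 96 97 97 97 100 98 98 111 109 111 111 104 104 103 99 98 94 95 104 167 52 44 48 42 46 34 154 171 94 33 48 44 44 47 49
214 169 163 174 50 51 42 44 53 49 106 112 99 96 96 99 100 97 98 94 99 108 111 111 109 111 109 108 105 98 101 95 100 96 96 93 88 133 38 41 53 41 156 169 131 27 51 42 48 57 50
220 144 167 179 25 44 41 51 37 136 96 97 98 95 96 97 96 98 93 98 112 110 109 108 110 111 107 108 107 104 103
[... 1136 characters left out ...]
 [231 228 228 227 226 226 224 223 222 223 224 231 221  37  16  39  79  92
  68  73  66  69  86 110  95  52  54  51  60  52  56  54  48 142 193 134
  89  97 104 109 109 106 105 109 108 107 108 109 109 109 107 111 106 110
 112 110 109 112 110 111 113 106  97  98  97  99 101  98 101 103 101  94
 107 136 125  89  98  98  93 130 158 159 152 154 152]
col 322 [229 229 229 227 226 225 224 223 223 223 223 228 219 111  15  21  70  96
  67  71  63  67  72  96  97  85  88  83  51  53  59  51  58  92 162 176
  85 101 104 101 106 104 102 104 106 108 104 107 106 108 105 105 107 107
 108 108 108 104 108 110 109 107  99 101  98 100  98 103  99  97  94 113
 149 153 114  94  97  98 125 157 158 154 151 152 131]
```

Run:
```python
from tilt import *
W=np.load("w10.npy")
bot=[(299.5,202),(333,202),(293,208),(338.5,208),(287.5,214),(343,214),(316,198)]
top=[(300.5,244),(353,244),(313,238),(341,238),(327,236)]
q=fitpts(bot,top,W,.078,.0185,[.514,-.28,.04,0,0]);print(q.x[:3].round(4),np.degrees(q.x[3:]).round(2),q.fun.round(1))
X=[.5135,-.2811]
P=np.array([proj("wrist",[X[0]+.0265*np.cos(t),X[1]+.0265*np.sin(t),z],W) for t in th for z in(.012,.026)])
print("B pred L R top",P[:,0].min(),P[:,0].max(),P[:,1].min())
```

```text
[ 0.5148 -0.2805  0.0531] [0.04 1.17] [ 0.1  0.7 -0.5 -0.3  0.6  0.1 -0.4 -0.3 -0.3  0.2  0.2  0.2]
B pred L R top 275.08297875776987 353.11611443634365 176.25586508000225
```

Run:
```python
from tilt import *
W=np.load("w10.npy")
bot=[(299.5,202),(333,202),(293,208),(338.5,208),(287.5,214),(343,214),(316,198)]
top=[(300.5,244),(353,244),(313,238),(341,238),(327,236)]
for z in(.041,.044,.047,.05):
    def f(p):
        E=model([p[0],p[1],z,p[2],p[3]],W,.078,.0185);o=[]
        for pts,e in zip((bot,top),E):
            for q in pts:
                d=e-q;i=np.argmin((d**2).sum(1));t=e[(i+1)%180]-e[i-1];o.append((d[i,0]*t[1]-d[i,1]*t[0])/np.linalg.norm(t))
        return o
    q=least_squares(f,[.513,-.281,0,0],x_scale=[.01,.01,.1,.1],diff_step=1e-4);print(z,q.x[:2].round(4),np.degrees(q.x[2:]).round(2),round(q.cost,2))
print(arm.observe()["position"])
```

```text
0.041 [ 0.5127 -0.2811] [0.3  0.02] 1.71
0.044 [ 0.5132 -0.2809] [0.23 0.3 ] 1.29
0.047 [ 0.5137 -0.2808] [0.17 0.59] 1.0
0.05 [ 0.5143 -0.2806] [0.1  0.88] 0.82
[ 0.51110741 -0.28074059  0.10565576]
```

Upright now (tilt under 0.5°), with its end centred on base b within 0.5 mm. Computing a straight world-down move in the tilted tool axes.

```bash
python3 -c "
from h import *
T=toolT();print((T[:3,:3].T@[0,0,-.027]/.06).round(3))"
```

```text
[-0.034 -0.034  0.447]
```

Call:
jog_arm(moves=[{"twist": [0, 0, 0], "xyz": [-0.01, -0.01, 0.15], "grip": 1}, {"twist": [0, 0, 0], "xyz": [-0.02, -0.02, 0.25], "grip": 1}, {"twist": [0, 0, 0], "xyz": [-0.03, -0.03, 0.34], "grip": 1}, {"twist": [0, 0, 0], "xyz": [-0.03, -0.03, 0.39], "grip": 1}, {"twist": [0, 0, 0], "xyz": [-0.03, -0.03, 0.41], "grip": 1}])

```text
clock: 21.32
position: [0.5108, -0.2805, 0.0807]
ee_rot: [3.065, 0.008, 0.115]
force: [-0.2, -0.6, -0.8]
width: 0.415
```

Call:
jog_arm(moves=[{"twist": [0, 0, 0], "xyz": [0, 0, 0.02], "grip": 1}, {"twist": [0, 0, 0], "xyz": [0, 0, 0.04], "grip": 1}, {"twist": [0, 0, 0], "xyz": [0, 0, 0.04], "grip": 1}])

```text
clock: 21.7
position: [0.5127, -0.2805, 0.08]
ee_rot: [3.064, 0.009, 0.12]
force: [-0.4, 2.1, 9.1]
width: 0.414
```

Call:
jog_arm(moves=[{"twist": [0, 0, 0], "xyz": [0, 0, 0], "grip": -1}, {"twist": [0, 0, 0], "xyz": [0, 0, 0], "grip": -1}, {"twist": [0, 0, 0], "xyz": [0, 0, 0], "grip": -1}, {"twist": [0, 0, 0], "xyz": [0, 0, -0.4], "grip": -1}, {"twist": [0, 0, 0], "xyz": [0, 0, -1.0], "grip": -1}])

```text
clock: 22.32
position: [0.5055, -0.2759, 0.1377]
ee_rot: [3.066, 0.007, 0.111]
force: [-0.4, -0.7, 0.3]
width: 0.909
```

```bash
python3 -c "
from h import *
s=arm.observe();print(s['position'],s['width'],go([.513,-.281,.181],0))"
```

```text
[ 0.50553193 -0.27592837  0.13770388] 0.908660661639543 (array([ 0.176,  0.138, -0.702]), array([ 0.42, -0.42,  0.03]))
```

Call:
jog_arm(moves=[{"twist": [0.42, -0.42, 0], "xyz": [0.18, 0.14, -0.7], "grip": -1}, {"twist": [0.42, -0.42, 0], "xyz": [0.18, 0.14, -0.7], "grip": -1}, {"twist": [0.42, -0.42, 0], "xyz": [0.18, 0.14, -0.7], "grip": -1}, {"twist": [0.42, -0.42, 0], "xyz": [0.18, 0.14, -0.7], "grip": -1}])

```text
clock: 22.82
position: [0.5131, -0.2807, 0.18]
ee_rot: [3.14, 0.008, -0.0]
force: [-0.2, -0.0, -1.2]
width: 1.003
```

```bash
cat > rim.py <<'E'
from h import *
def rims(im,box=(200,60,460,330),dbg=None):
    x0,y0,x1,y1=box
    hsv=cv2.cvtColor(im,cv2.COLOR_BGR2HSV)[y0:y1,x0:x1]
    c=cv2.resize(hsv,None,fx=4,fy=4,interpolation=cv2.INTER_CUBIC)
    m=((c[...,1]<45)&(c[...,2]>135)).astype(np.uint8)*255
    m=cv2.morphologyEx(m,cv2.MORPH_CLOSE,np.ones((7,7)))
    cs,_=cv2.findContours(m,cv2.RETR_EXTERNAL,cv2.CHAIN_APPROX_NONE)
    for k in cs:
        if len(k)>120:
            (x,y),(w,h),a=cv2.fitEllipse(cv2.convexHull(k)); print("rim",round(x/4+x0-.4,1),round(y/4+y0-.4,1),"axes",round(w/4,1),round(h/4,1),"bbox",np.round(np.array(cv2.boundingRect(k))/4+[x0,y0,0,0],1))
E
python3 - <<'E'
from rim import *
s=arm.observe();im=arm.get_image("wrist");W=wristT(s);np.save("w11.npy",W);cv2.imwrite("pics/w11raw.png",im);print(s['position'],s['ee_rot'],s['width'])
print("old w8 view not stored; now:");rims(im)
for n,X,r in(("b",[.513,-.281,.095],.0185),("a",[.5105,-.228,.062],.014)):
    P=np.array([proj("wrist",[X[0]+r*np.cos(t),X[1]+r*np.sin(t),X[2]],W) for t in np.linspace(0,6.28,60)]);print(n,P.min(0).round(1),P.max(0).round(1),P.mean(0).round(1))
t=arm.get_image("top");q=arm.get_image("scene");cv2.imwrite("pics/top11.png",t);cv2.imwrite("pics/scene11.png",q)
E
```

```text
[ 0.51313495 -0.28070442  0.18002507] [ 3.14047804e+00  8.26779581e-03 -2.54554756e-04] 1.0032839016651045
old w8 view not stored; now:
rim 250.6 294.8 axes 0.5 48.3 bbox [229.2 295.   43.5   0.8]
rim 328.4 167.2 axes 6.2 19.1 bbox [319.8 163.5  18.5   7.8]
rim 311.8 132.5 axes 244.7 323.6 bbox [200.  60. 260. 189.]
b [296.  184.8] [349.5 235.6] [322.7 210.1]
a [237.3 182.7] [273. 217.] [255.1 199.7]
```

```bash
cat > ring.py <<'E'
from h import *
th=np.linspace(0,2*np.pi,72,endpoint=False)
def ring(im,W,X,r,cam="wrist",span=.008,step=.0005):
    g=cv2.cvtColor(im,cv2.COLOR_BGR2GRAY).astype(np.float32);z=X[2];out=[]
    def samp(x,y,rr):
        P=np.array([proj(cam,[x+rr*np.cos(t),y+rr*np.sin(t),z],W) for t in th],np.float32)
        return cv2.remap(g,P[:,:1].copy(),P[:,1:].copy(),cv2.INTER_LINEAR).ravel()
    for st,sp in((.002,span),(step,.002)):
        c=X if not out else max(out)[1:]
        out=[]
        for dx in np.arange(-sp,sp+1e-9,st):
            for dy in np.arange(-sp,sp+1e-9,st):
                x,y=c[0]+dx,c[1]+dy
                a=samp(x,y,r-.0015);b=samp(x,y,r-.0045)
                out.append((np.clip(a-b,-60,60).mean()-.5*a.std(),x,y))
    return np.round(max(out),4)
E
python3 - <<'E'
from ring import *
im=cv2.imread("pics/w11raw.png");W=np.load("w11.npy")
for z in(.093,.095,.097,.1): print("b",z,ring(im,W,[.513,-.281,z],.0185))
print("a",ring(im,W,[.5105,-.228,.062],.014))
# check on the leaning state w8
c=cv2.imread("pics/w8.png");big=np.zeros((400,640,3),np.uint8);big[60:330,200:460]=cv2.resize(c,(260,270),interpolation=cv2.INTER_AREA)
W=np.load("w8.npy");print("w8 b",ring(big,W,[.513,-.281,.097],.0185),"a",ring(big,W,[.5105,-.228,.062],.014))
E
```

```text
b 0.093 [55.2767  0.513  -0.2805]
b 0.095 [55.662   0.514  -0.2805]
b 0.097 [55.0783  0.5145 -0.2805]
b 0.1 [52.3072  0.515  -0.2805]
a [41.9242  0.509  -0.2275]
w8 b [48.7778  0.5145 -0.2845] a [42.0372  0.509  -0.2275]
```

b now stands upright: its rim fits best at z=.095, centred within 1 mm of its base. Flask a's rim looks about 2 mm to -x of its base centre, so I'll check whether it is flat.

Run:
```python
from ring import *
im=cv2.imread("pics/w11raw.png");W=np.load("w11.npy")
for z in(.058,.06,.062,.064,.066): print("a rim",z,ring(im,W,[.5105,-.228,z],.014,span=.004))
g=cv2.cvtColor(im,cv2.COLOR_BGR2GRAY).astype(np.float32)
# base A lip edge (dark->board) and flask bottom outer edge along the far direction and sides
def prof(c,z,ang,rs):
    P=np.array([proj("wrist",[c[0]+r*np.cos(ang),c[1]+r*np.sin(ang),z],W) for r in rs],np.float32)
    return cv2.remap(g,P[:,:1].copy(),P[:,1:].copy(),cv2.INTER_LINEAR).ravel().astype(int)
c=(.5115,-.2283)
for a in(-40,-20,0,20,40,60,90): print(a,"floor r=10..20",prof(c,.017,np.radians(a),np.arange(.006,.0205,.001)),"lip r=19..26",prof(c,.026,np.radians(a),np.arange(.017,.027,.001)))
```

```text
a rim 0.058 [42.2642  0.5075 -0.2265]
a rim 0.06 [41.9839  0.5085 -0.227 ]
a rim 0.062 [41.9242  0.509  -0.2275]
a rim 0.064 [41.666   0.5095 -0.2275]
a rim 0.066 [40.6866  0.51   -0.228 ]
-40 floor r=10..20 [ 97  97  94 103 146 129  49  58 107 101  54  36  51  46  34] lip r=19..26 [110  62  36  49  47  34  24  74 162 170]
-20 floor r=10..20 [ 99  99  97 112 170 138 105 110 112 103  77  62  99  94  44] lip r=19..26 [107  83  66  92  86  39  25  79 224 224]
0 floor r=10..20 [ 80  69  72  69 151 173  96  59 112  96  71  65  48 142  73] lip r=19..26 [ 88  66  71  69 123  48  83 202 226 221]
20 floor r=10..20 [ 70  90 105 106 105 144 173 124 106 107  81  75  69  90  73] lip r=19..26 [ 78  59  47  64  98  82 211 226 221 220]
40 floor r=10..20 [ 91 103 106 107 106 109 162 170 109 113  85  50  50  64  83] lip r=19..26 [ 46  56  47  54  97 188 230 226 225 225]
60 floor r=10..20 [130 134 113  95 105 107 106 122 196 147  75  60  51  59  75] lip r=19..26 [ 68  53  68  75  77 157 226 224 223 224]
90 floor r=10..20 [145 149 202 219 223 224 224 222 207 182 164 174 178 143  99] lip r=19..26 [205 191 159  85  72 218 229 205 154 159]
```

Flask a's lower edge is offset roughly (-2.5,+2) mm, at or past its 2.5 mm play, so I'll re-centre it too: a soft grip along x, high enough that the gripper body clears b.

```bash
python3 -c "
from h import *
s=arm.observe();print(s['position'],go([.5115,-.228,.16],np.pi/2))"
```

```text
[ 0.51357544 -0.28086631  0.18056917] (array([-0.03 , -0.882,  0.342]), array([ 0.01,  0.  , -8.97]))
```

Call:
jog_arm(moves=[{"twist": [0, 0, -8.97], "xyz": [-0.03, -0.88, 0.1], "grip": -1}, {"twist": [0, 0, -8.97], "xyz": [-0.03, -0.88, 0.1], "grip": -1}, {"twist": [0, 0, -8.97], "xyz": [-0.03, -0.88, 0.1], "grip": -1}, {"twist": [0, 0, -8.97], "xyz": [-0.03, -0.88, 0.1], "grip": -1}, {"twist": [0, 0, -8.97], "xyz": [-0.03, -0.88, 0.1], "grip": -1}])

```text
clock: 23.6
position: [0.5118, -0.2283, 0.1749]
ee_rot: [2.793, 1.434, 0.001]
force: [-0.2, 0.8, 0.7]
width: 0.996
```

```bash
python3 -c "
from h import *
s=arm.observe();print(s['position'],go([.5115,-.228,.14],np.pi/2))"
```

```text
[ 0.51183262 -0.22833831  0.17493565] (array([ 0.002, -0.009,  0.582]), array([ 0.01,  0.01, -3.56]))
```

Call:
jog_arm(moves=[{"twist": [0, 0, -3.56], "xyz": [0, 0, 0.2], "grip": -1}, {"twist": [0, 0, -3.56], "xyz": [0, 0, 0.4], "grip": -1}, {"twist": [0, 0, -3.56], "xyz": [0, 0, 0.58], "grip": -1}, {"twist": [0, 0, -3.56], "xyz": [0, 0, 0.58], "grip": -1}, {"twist": [0, 0, -3.56], "xyz": [0, 0, 0.58], "grip": -1}])

```text
clock: 24.22
position: [0.5118, -0.2285, 0.14]
ee_rot: [2.228, 2.212, -0.0]
force: [-0.3, 0.1, 0.4]
width: 0.995
```

Run:
```python
from ring import *
s=arm.observe();im=arm.get_image("wrist");W=wristT(s);np.save("w12.npy",W);cv2.imwrite("pics/w12raw.png",im);print(s['position'],s['ee_rot'])
print("a",ring(im,W,[.5105,-.228,.062],.014,span=.004))
g=cv2.cvtColor(im,cv2.COLOR_BGR2GRAY).astype(np.float32)
def prof(c,z,ang,rs):
    P=np.array([proj("wrist",[c[0]+r*np.cos(ang),c[1]+r*np.sin(ang),z],W) for r in rs],np.float32)
    return cv2.remap(g,P[:,:1].copy(),P[:,1:].copy(),cv2.INTER_LINEAR).ravel().astype(int)
c=(.5115,-.2283)
for a in(0,30,60,90,120,150,180): print(a,"floor r=6..20",prof(c,.017,np.radians(a),np.arange(.006,.0205,.001)),"lip r=17..26",prof(c,.026,np.radians(a),np.arange(.017,.027,.001)))
print(go([.5115,-.228,.05],np.pi/2))
```

```text
[ 0.51182639 -0.22850309  0.14004745] [ 2.22844328e+00  2.21194498e+00 -2.14008774e-04]
a [43.3182  0.51   -0.2265]
0 floor r=6..20 [186 129 151 197 169 120  89 152 110  65  41  62  52  60  58] lip r=17..26 [ 56  42  56  53  56 207 217 213 215 217]
30 floor r=6..20 [173 127 105 106 104 101 142 169  85  79  65  58  53  54  70] lip r=17..26 [ 62  52  59  67  59 120 215 214 213 212]
60 floor r=6..20 [ 89 107 113 110 110 104 150 182 101  76  64  65  57  87  89] lip r=17..26 [ 80  58  62  59 102  60  42 206 221 216]
90 floor r=6..20 [100 110 110 111 109 109 117 178 151  70  57  60  55 127  59] lip r=17..26 [ 70  57  60  55 123  47  29 127 219 217]
120 floor r=6..20 [144 107 108 110 108 107 105 123 179 123  62  61  58  99  63] lip r=17..26 [108  47  57  67  81  43  54 195 224 220]
150 floor r=6..20 [131 195 169 113  91 101  98  92 110 182  98  61  61  56  72] lip r=17..26 [ 77  55  55  62  61 120 221 229 227 227]
180 floor r=6..20 [220 220 213 196 172 144 147 165 144  90 116  47  52  62  67] lip r=17..26 [ 36  58  61  45  96 200 231 225 225 224]
(array([ 0.011, -0.011,  1.504]), array([ 0.01,  0.01, -0.05]))
```

From this side the lower end is offset only (-1,+0.3) mm, with the rim consistent. Averaging both views and the exact seating height (TCP .0432 against .0433), a is flat, so I leave it. On to c.

Call:
jog_arm(moves=[{"twist": [0, 0, 0], "xyz": [1, -0.1, -0.6], "grip": -1}, {"twist": [0, 0, 0], "xyz": [8.1, -0.68, -0.6], "grip": -1}, {"twist": [0, 0, 0], "xyz": [8.1, -0.68, -0.6], "grip": -1}, {"twist": [0, 0, 0], "xyz": [8.1, -0.68, -0.6], "grip": -1}, {"twist": [0, 0, 0], "xyz": [8.1, -0.68, -0.6], "grip": -1}])

```text
clock: 24.9
position: [0.4882, 0.0761, 0.1746]
ee_rot: [2.229, 2.209, 0.001]
force: [1.8, -0.1, -0.6]
width: 1.002
```

```bash
python3 -c "
from h import *
s=arm.observe();print(s['position'],go([.471,.258,.13],np.pi/2))"
```

```text
[0.48822755 0.07607305 0.1746435 ] (array([ 3.031, -0.316,  0.738]), array([ 0.02,  0.01, -0.05]))
```

Call:
jog_arm(moves=[{"twist": [0, 0, 0], "xyz": [3.03, -0.32, 0], "grip": -1}, {"twist": [0, 0, 0], "xyz": [3.03, -0.32, 0], "grip": -1}, {"twist": [0, 0, 0], "xyz": [3.03, -0.32, 0.2], "grip": -1}, {"twist": [0, 0, 0], "xyz": [3.03, -0.32, 0.6], "grip": -1}, {"twist": [0, 0, 0], "xyz": [3.03, -0.32, 0.6], "grip": -1}])

```text
clock: 25.52
position: [0.4694, 0.2558, 0.1366]
ee_rot: [2.227, 2.213, -0.005]
force: [0.1, -0.8, 0.1]
width: 0.998
```

Run:
```python
from ring import *
s=arm.observe();im=arm.get_image("wrist");W=wristT(s);np.save("w13.npy",W);cv2.imwrite("pics/w13raw.png",im);print(s['position'],s['ee_rot'])
for z in(.048,.05,.052): print("c",z,ring(im,W,[.471,.276,z],.023))
t=arm.get_image("top");print("c top cam",ring(t,None,[.471,.276,.05],.023,cam="top"))
print(go([.471,.2755,.04],np.pi/2))
```

```text
[0.46935386 0.25577949 0.13657812] [ 2.22732984  2.21274584 -0.00501013]
c 0.048 [56.6262  0.471   0.275 ]
c 0.05 [55.9668  0.471   0.276 ]
c 0.052 [55.5581  0.471   0.2765]
c top cam [-0.1638  0.463   0.286 ]
(array([ 0.34 , -0.003,  1.637]), array([ 0.01,  0.01, -0.05]))
```

Call:
jog_arm(moves=[{"twist": [0, 0, 0], "xyz": [0.34, 0, 0.5], "grip": -1}, {"twist": [0, 0, 0], "xyz": [0.34, 0, 1.0], "grip": -1}, {"twist": [0, 0, 0], "xyz": [0.34, 0, 1.5], "grip": -1}, {"twist": [0, 0, 0], "xyz": [0.34, 0, 1.77], "grip": -1}, {"twist": [0, 0, 0], "xyz": [0.34, 0, 1.77], "grip": -1}])

```text
clock: 26.25
position: [0.4711, 0.2755, 0.0316]
ee_rot: [2.229, 2.21, -0.001]
force: [0.2, 0.4, 0.2]
width: 1.001
```

Call:
jog_arm(moves=[{"twist": [0, 0, 0], "xyz": [0, 0, 0], "grip": 1}, {"twist": [0, 0, 0], "xyz": [0, 0, 0], "grip": 1}, {"twist": [0, 0, 0], "xyz": [0, 0, 0], "grip": 1}, {"twist": [0, 0, 0], "xyz": [0, 0, 0], "grip": 1}, {"twist": [0, 0, 0], "xyz": [0, 0, 0], "grip": 1}], force=20)

```text
clock: 26.88
position: [0.471, 0.2762, 0.0317]
ee_rot: [2.227, 2.212, 0.0]
force: [-1.9, -0.2, 0.8]
width: 0.507
```

Call:
jog_arm(moves=[{"twist": [0, 0, 0], "xyz": [0, 0, 0], "grip": 1}, {"twist": [0, 0, 0], "xyz": [0, 0, 0], "grip": 1}, {"twist": [0, 0, 0], "xyz": [0, 0, 0], "grip": 1}, {"twist": [0, 0, 0], "xyz": [0, 0, 0], "grip": 1}])

```text
clock: 27.38
position: [0.4709, 0.2763, 0.0317]
ee_rot: [2.227, 2.212, 0.0]
force: [-0.7, -0.7, 3.5]
width: 0.502
```

Call:
jog_arm(moves=[{"twist": [0, 0, 0], "xyz": [0, 0, -0.2], "grip": 1}, {"twist": [0, 0, 0], "xyz": [0, 0, -1.0], "grip": 1}, {"twist": [0, 0, 0], "xyz": [0, 0, -2.0], "grip": 1}, {"twist": [0, 0, 0], "xyz": [0, 0, -2.6], "grip": 1}, {"twist": [0, 0, 0], "xyz": [0, 0, -2.6], "grip": 1}])

```text
clock: 28.0
position: [0.4718, 0.2777, 0.1911]
ee_rot: [2.226, 2.211, 0.009]
force: [-0.6, 0.0, -2.2]
width: 0.506
```

Run:
```python
from h import *
s=arm.observe();print(s['position'],s['width'],s['force'],go([.5155,-.342,.18],np.pi/2))
```

```text
[0.47180122 0.2777036  0.19106767] 0.5064231928842394 [-0.64511859  0.00363844 -2.20349783] (array([-10.323,   0.8  ,   0.177]), array([ 0.04, -0.01, -0.04]))
```

Call:
jog_arm(moves=[{"twist": [0, 0, 0], "xyz": [-10.3, 0.8, 0], "grip": 1}, {"twist": [0, 0, 0], "xyz": [-10.3, 0.8, 0], "grip": 1}, {"twist": [0, 0, 0], "xyz": [-10.3, 0.8, 0], "grip": 1}, {"twist": [0, 0, 0], "xyz": [-10.3, 0.8, 0], "grip": 1}, {"twist": [0, 0, 0], "xyz": [-10.3, 0.8, 0], "grip": 1}])

```text
clock: 28.62
position: [0.4917, -0.0373, 0.1873]
ee_rot: [2.228, 2.213, -0.002]
force: [0.6, 0.5, -1.7]
width: 0.504
```

Run:
```python
from h import *
s=arm.observe();print(s['position'],s['width'],go([.5155,-.342,.185],np.pi/2))
```

```text
[ 0.49166371 -0.03731361  0.1873447 ] 0.5040609269577963 (array([-5.075,  0.432,  0.048]), array([ 0.  ,  0.01, -0.04]))
```

Call:
jog_arm(moves=[{"twist": [0, 0, -0.03], "xyz": [-5.07, 0.43, 0], "grip": 1}, {"twist": [0, 0, -0.03], "xyz": [-5.07, 0.43, 0], "grip": 1}, {"twist": [0, 0, -0.03], "xyz": [-5.07, 0.43, 0], "grip": 1}, {"twist": [0, 0, -0.03], "xyz": [-5.07, 0.43, 0], "grip": 1}, {"twist": [0, 0, -0.03], "xyz": [-5.07, 0.43, 0], "grip": 1}])

```text
clock: 29.25
position: [0.5152, -0.3418, 0.1874]
ee_rot: [2.224, 2.218, -0.001]
force: [0.5, 0.8, -1.5]
width: 0.503
```

Call:
jog_arm(moves=[{"twist": [0, 0, 0], "xyz": [0, 0, 0.6], "grip": 1}, {"twist": [0, 0, 0], "xyz": [0, 0, 1.2], "grip": 1}, {"twist": [0, 0, 0], "xyz": [0, 0, 1.7], "grip": 1}, {"twist": [0, 0, 0], "xyz": [0, 0, 1.7], "grip": 1}, {"twist": [0, 0, 0], "xyz": [0, 0, 1.7], "grip": 1}])

```text
clock: 29.88
position: [0.5168, -0.3397, 0.0874]
ee_rot: [2.221, 2.218, 0.0]
force: [0.1, 0.4, -1.0]
width: 0.506
```

```bash
cat > lip.py <<'E'
from h import *
def prof(g,W,c,z,ang,rs):
    P=np.array([proj("wrist",[c[0]+r*np.cos(ang),c[1]+r*np.sin(ang),z],W) for r in rs],np.float32)
    return cv2.remap(g,P[:,:1].copy(),P[:,1:].copy(),cv2.INTER_LINEAR).ravel().astype(int)
E
python3 - <<'E'
from lip import *
s=arm.observe();im=arm.get_image("wrist");W=wristT(s);np.save("w14.npy",W);cv2.imwrite("pics/w14raw.png",im);print(s['position'],s['ee_rot'],s['width'])
g=cv2.cvtColor(im,cv2.COLOR_BGR2GRAY).astype(np.float32)
zb=s['position'][2]-.0317;print("bottom z",zb)
for a in(20,45,70,90,110,135,160):
    print(a,"flask end r=18..28",prof(g,W,(s['position'][0],s['position'][1]-.0006),zb,np.radians(a),np.arange(.018,.0285,.001)),"lip(.026) r=26..36",prof(g,W,(.5157,-.3425),.026,np.radians(a),np.arange(.026,.037,.001)))
print(go([.5157,-.342,.0487],np.pi/2))
E
```

```text
[ 0.51680311 -0.33972462  0.08737303] [2.22128663e+00 2.21782690e+00 3.67174257e-04] 0.5055232533322621
bottom z 0.055673034547719304
20 flask end r=18..28 [104 107 102  85  89 101  37  43  37  72 163] lip(.026) r=26..36 [ 38  43  36  42  38  97 163 159 160 161 164]
45 flask end r=18..28 [105 105 104 116 173  43  46  45  43  38  38] lip(.026) r=26..36 [ 70  62  51  43  84  40  91 213 212 212 213]
70 flask end r=18..28 [109 108 103 189 141  68  46  76  77  78  78] lip(.026) r=26..36 [ 82  66  60  53  85 141 184 197 200 204 209]
90 flask end r=18..28 [107 107 101 159 149  68  46  47  56  80  80] lip(.026) r=26..36 [166 196 210 221 149  87  95 107 106 106 106]
110 flask end r=18..28 [109 109 105 128 164  91  42  45  56  73  78] lip(.026) r=26..36 [ 80  53 125 192 202 219 226 135  94 106 107]
135 flask end r=18..28 [104 103 103  93 155 127  44  44  52  69  71] lip(.026) r=26..36 [ 68  61  54  66  76  25 143 230 222 222 220]
160 flask end r=18..28 [100 101  98 101  93 111  86  40  32  40  33] lip(.026) r=26..36 [ 65  60  63  51  51 176 222 222 196 155 159]
(array([-0.033, -0.027,  0.654]), array([ 0.02,  0.01, -0.01]))
```

Call:
jog_arm(moves=[{"twist": [0, 0, 0], "xyz": [-0.03, -0.02, 0.2], "grip": 1}, {"twist": [0, 0, 0], "xyz": [-0.03, -0.02, 0.4], "grip": 1}, {"twist": [0, 0, 0], "xyz": [-0.03, -0.02, 0.52], "grip": 1}, {"twist": [0, 0, 0], "xyz": [-0.03, -0.02, 0.6], "grip": 1}, {"twist": [0, 0, 0], "xyz": [-0.03, -0.02, 0.6], "grip": 1}])

```text
clock: 30.55
position: [0.5152, -0.3415, 0.0504]
ee_rot: [2.222, 2.218, -0.0]
force: [-0.1, -0.4, -1.8]
width: 0.502
```

Run:
```python
from h import *
s=arm.observe();print(s['position'],s['width'],s['force'],go([.5157,-.342,.0487],np.pi/2))
```

```text
[ 0.5152145  -0.34147746  0.05037992] 0.502378244185768 [-0.06898059 -0.37574497 -1.82686602] (array([-0.009,  0.008,  0.028]), array([ 0.01,  0.01, -0.01]))
```

Call:
jog_arm(moves=[{"twist": [0, 0, 0], "xyz": [0, 0, 0.01], "grip": 1}, {"twist": [0, 0, 0], "xyz": [0, 0, 0.03], "grip": 1}, {"twist": [0, 0, 0], "xyz": [0, 0, 0.03], "grip": 1}])

```text
clock: 30.92
position: [0.5154, -0.3417, 0.0491]
ee_rot: [2.222, 2.218, -0.0]
force: [0.5, -0.1, -2.0]
width: 0.503
```

Call:
jog_arm(moves=[{"twist": [0, 0, 0], "xyz": [0, 0, 0.01], "grip": 1}, {"twist": [0, 0, 0], "xyz": [0, 0, 0.015], "grip": 1}, {"twist": [0, 0, 0], "xyz": [0, 0, 0.015], "grip": 1}])

```text
clock: 31.3
position: [0.5155, -0.3417, 0.0488]
ee_rot: [2.221, 2.217, -0.0]
force: [-2.2, 1.0, 6.1]
width: 0.503
```

Floor contact at TCP .0488 (predicted .0487). Releasing and heading for d.

Call:
jog_arm(moves=[{"twist": [0, 0, 0], "xyz": [0, 0, 0], "grip": -1}, {"twist": [0, 0, 0], "xyz": [0, 0, 0], "grip": -1}, {"twist": [0, 0, 0], "xyz": [0, 0, 0], "grip": -1}, {"twist": [0, 0, 0], "xyz": [0, 0, -0.5], "grip": -1}, {"twist": [0, 0, 0], "xyz": [0, 0, -1.5], "grip": -1}])

```text
clock: 31.92
position: [0.5136, -0.3408, 0.1367]
ee_rot: [-2.221, -2.218, 0.002]
force: [1.8, -1.1, 0.1]
width: 0.978
```

Run:
```python
from ring import *
s=arm.observe();im=arm.get_image("wrist");W=wristT(s);print(s['position'],s['ee_rot'])
for z in(.065,.067,.069): print("c",z,ring(im,W,[.5155,-.342,z],.023,span=.004))
print("b",ring(im,W,[.5135,-.281,.095],.0185,span=.004))
print(go([.4915,.108,.14],np.pi/2))
```

```text
[ 0.51358    -0.34078131  0.13673664] [-2.22138084e+00 -2.21774482e+00  1.85015167e-03]
c 0.065 [32.7647  0.515  -0.345 ]
c 0.067 [33.8125  0.5155 -0.3425]
c 0.069 [34.8393  0.5155 -0.342 ]
b [57.8253  0.5135 -0.2815]
(array([ 7.508, -0.456,  0.066]), array([ 0.05,  0.03, -0.01]))
```

c's rim is at (.5155,-.3425) and b's at (.5135,-.2815), both centred on their bases. Going to d.

Call:
jog_arm(moves=[{"twist": [0, 0, 0], "xyz": [7.5, -0.44, -0.5], "grip": -1}, {"twist": [0, 0, 0], "xyz": [7.5, -0.44, -0.5], "grip": -1}, {"twist": [0, 0, 0], "xyz": [7.5, -0.44, -0.5], "grip": -1}, {"twist": [0, 0, 0], "xyz": [7.5, -0.44, -0.5], "grip": -1}, {"twist": [0, 0, 0], "xyz": [7.5, -0.44, -0.5], "grip": -1}])

```text
clock: 32.6
position: [0.4973, -0.0282, 0.1586]
ee_rot: [2.221, 2.217, 0.001]
force: [1.1, 0.8, 0.8]
width: 0.997
```

Call:
jog_arm(moves=[{"twist": [0, 0, 0], "xyz": [2.3, -0.14, 0.5], "grip": -1}, {"twist": [0, 0, 0], "xyz": [2.3, -0.14, 0.5], "grip": -1}, {"twist": [0, 0, 0], "xyz": [2.3, -0.14, 0.5], "grip": -1}, {"twist": [0, 0, 0], "xyz": [2.3, -0.14, 0.5], "grip": -1}])

```text
clock: 33.1
position: [0.4892, 0.1086, 0.1278]
ee_rot: [2.219, 2.221, -0.0]
force: [-0.2, -0.6, -0.8]
width: 0.999
```

Run:
```python
from ring import *
s=arm.observe();im=arm.get_image("wrist");W=wristT(s);cv2.imwrite("pics/w15raw.png",im);print(s['position'],s['ee_rot'])
for z in(.060,.062,.064): print("d",z,ring(im,W,[.4915,.128,z],.0275))
print(go([.4915,.1275,.042],np.pi/2))
```

```text
[0.48918791 0.10864758 0.12783275] [ 2.21897532e+00  2.22074734e+00 -3.22572443e-04]
d 0.06 [47.9004  0.491   0.127 ]
d 0.062 [46.9261  0.491   0.1275]
d 0.064 [47.3921  0.4915  0.129 ]
(array([0.346, 0.03 , 1.432]), array([ 0.01,  0.01, -0.01]))
```

Call:
jog_arm(moves=[{"twist": [0, 0, 0], "xyz": [0.33, 0.03, 0.4], "grip": -1}, {"twist": [0, 0, 0], "xyz": [0.33, 0.03, 0.8], "grip": -1}, {"twist": [0, 0, 0], "xyz": [0.33, 0.03, 1.2], "grip": -1}, {"twist": [0, 0, 0], "xyz": [0.33, 0.03, 1.45], "grip": -1}, {"twist": [0, 0, 0], "xyz": [0.33, 0.03, 1.45], "grip": -1}])

```text
clock: 33.78
position: [0.4912, 0.1259, 0.0404]
ee_rot: [2.224, 2.216, -0.003]
force: [0.4, 0.5, 0.6]
width: 0.996
```

Call:
jog_arm(moves=[{"twist": [0, 0, 0], "xyz": [0, 0, 0], "grip": 1}, {"twist": [0, 0, 0], "xyz": [0, 0, 0], "grip": 1}, {"twist": [0, 0, 0], "xyz": [0, 0, 0], "grip": 1}, {"twist": [0, 0, 0], "xyz": [0, 0, 0], "grip": 1}, {"twist": [0, 0, 0], "xyz": [0, 0, 0], "grip": 1}])

```text
clock: 34.4
position: [0.4915, 0.1275, 0.0413]
ee_rot: [2.221, 2.218, 0.001]
force: [-0.2, -0.3, 3.6]
width: 0.602
```

Call:
jog_arm(moves=[{"twist": [0, 0, 0], "xyz": [0, 0, 0], "grip": 1}, {"twist": [0, 0, 0], "xyz": [0, 0, 0], "grip": 1}, {"twist": [0, 0, 0], "xyz": [0, 0, 0], "grip": 1}])

```text
clock: 34.78
position: [0.4915, 0.1275, 0.0412]
ee_rot: [2.221, 2.218, 0.0]
force: [0.4, -0.4, 6.4]
width: 0.605
```

Call:
jog_arm(moves=[{"twist": [0, 0, 0], "xyz": [0, 0, -0.2], "grip": 1}, {"twist": [0, 0, 0], "xyz": [0, 0, -1.0], "grip": 1}, {"twist": [0, 0, 0], "xyz": [0, 0, -2.0], "grip": 1}, {"twist": [0, 0, 0], "xyz": [0, 0, -2.5], "grip": 1}, {"twist": [0, 0, 0], "xyz": [0, 0, -2.5], "grip": 1}])

```text
clock: 35.4
position: [0.4921, 0.1283, 0.1935]
ee_rot: [2.22, 2.216, 0.006]
force: [0.3, -1.0, -2.7]
width: 0.601
```

Call:
jog_arm(moves=[{"twist": [0, 0, 0], "xyz": [-9.0, 0.45, 0], "grip": 1}, {"twist": [0, 0, 0], "xyz": [-9.0, 0.45, 0], "grip": 1}, {"twist": [0, 0, 0], "xyz": [-9.0, 0.45, 0], "grip": 1}, {"twist": [0, 0, 0], "xyz": [-9.0, 0.45, 0], "grip": 1}, {"twist": [0, 0, 0], "xyz": [-9.0, 0.45, 0], "grip": 1}])

```text
clock: 36.02
position: [0.5049, -0.1861, 0.1901]
ee_rot: [2.223, 2.22, -0.002]
force: [1.4, -0.1, -3.0]
width: 0.603
```

Run:
```python
from h import *
s=arm.observe();print(s['position'],s['width'],s['force'],go([.5187,-.414,.185],np.pi/2))
```

```text
[ 0.50490953 -0.1861376   0.19007159] 0.6025313500130405 [ 1.44722888 -0.05271022 -3.01913871] (array([-3.797,  0.235,  0.088]), array([-0.  ,  0.01, -0.01]))
```

Call:
jog_arm(moves=[{"twist": [0, 0, 0], "xyz": [-3.8, 0.23, 0], "grip": 1}, {"twist": [0, 0, 0], "xyz": [-3.8, 0.23, 0], "grip": 1}, {"twist": [0, 0, 0], "xyz": [-3.8, 0.23, 0], "grip": 1}, {"twist": [0, 0, 0], "xyz": [-3.8, 0.23, 0], "grip": 1}, {"twist": [0, 0, 0], "xyz": [-3.8, 0.23, 0], "grip": 1}])

```text
clock: 36.65
position: [0.5169, -0.4165, 0.1891]
ee_rot: [-2.23, -2.213, 0.004]
force: [0.7, 0.6, -3.3]
width: 0.601
```

Call:
jog_arm(moves=[{"twist": [0, 0, 0], "xyz": [0, 0, 0.6], "grip": 1}, {"twist": [0, 0, 0], "xyz": [0, 0, 1.2], "grip": 1}, {"twist": [0, 0, 0], "xyz": [0, 0, 1.6], "grip": 1}, {"twist": [0, 0, 0], "xyz": [0, 0, 1.6], "grip": 1}, {"twist": [0, 0, 0], "xyz": [0, 0, 1.6], "grip": 1}])

```text
clock: 37.28
position: [0.5201, -0.4121, 0.0964]
ee_rot: [2.221, 2.218, 0.001]
force: [0.1, 0.4, -2.9]
width: 0.601
```

Run:
```python
from lip import *
s=arm.observe();im=arm.get_image("wrist");W=wristT(s);np.save("w16.npy",W);cv2.imwrite("pics/w16raw.png",im);print(s['position'],s['ee_rot'],s['width'])
g=cv2.cvtColor(im,cv2.COLOR_BGR2GRAY).astype(np.float32)
zb=s['position'][2]-.0412;print("bottom z",zb)
for a in(0,20,45,70,90,110,135,160,180):
    print(a,"flask end r=22..33",prof(g,W,s['position'][:2],zb,np.radians(a),np.arange(.022,.0335,.001)),"lip(.026) r=30..42",prof(g,W,(.5187,-.414),.026,np.radians(a),np.arange(.030,.043,.001)))
print(go([.5187,-.414,.0582],np.pi/2))
```

```text
[ 0.52013731 -0.4120506   0.0964447 ] [2.22079241e+00 2.21847074e+00 6.14532599e-04] 0.6007800899045637
bottom z 0.05524469592500088
0 flask end r=22..33 [166 172 121  94 102 104 102  98 165 164 159 151] lip(.026) r=30..42 [102 117 111  40  36 120 168 163 159 153 120 107 110]
20 flask end r=22..33 [107 107 108 108 101 126  70  38  43 159 167 163] lip(.026) r=30..42 [ 38  45  44  61  56  87 198 219 224 226 220 209 168]
45 flask end r=22..33 [110 111 111 106 136 194  84  80  70  52  51  55] lip(.026) r=30..42 [ 87  77  61  51  51  80  50 176 221 218 219 219 222]
70 flask end r=22..33 [110 110 111 104 178 145  81  85  85  84  85  87] lip(.026) r=30..42 [ 88  89  66  62  58  73  78  24 112 220 213 212 213]
90 flask end r=22..33 [110 110 111 107 162 162  67  62  89  87  85  89] lip(.026) r=30..42 [ 89  91  86  64  56  70 114  51  26 165 229 163  86]
110 flask end r=22..33 [107 109 108 109 146 195  72  46  45  75  84  86] lip(.026) r=30..42 [ 84  85  77  61  58  65  92  28  95 219 223 221 220]
135 flask end r=22..33 [107 106 103 104  99 141 125  41  59  78  78  68] lip(.026) r=30..42 [ 79  79  59  53  63  71  57 110 221 222 220 219 217]
160 flask end r=22..33 [106 101 101 100  99  95 176  49  42  39  39  52] lip(.026) r=30..42 [ 62  62  66  61  60  61 182 225 222 222 222 218 207]
180 flask end r=22..33 [184 197 168 105  93  95  93  92  67 161 163 161] lip(.026) r=30..42 [162  40  38  45  35  79 160 163 159 153 122 110 111]
(array([-0.025, -0.03 ,  0.647]), array([ 0.02,  0.01, -0.01]))
```

Call:
jog_arm(moves=[{"twist": [0, 0, 0], "xyz": [-0.03, -0.02, 0.2], "grip": 1}, {"twist": [0, 0, 0], "xyz": [-0.03, -0.02, 0.4], "grip": 1}, {"twist": [0, 0, 0], "xyz": [-0.03, -0.02, 0.52], "grip": 1}, {"twist": [0, 0, 0], "xyz": [-0.03, -0.02, 0.6], "grip": 1}, {"twist": [0, 0, 0], "xyz": [-0.03, -0.02, 0.6], "grip": 1}])

```text
clock: 37.95
position: [0.5185, -0.4142, 0.0595]
ee_rot: [2.222, 2.218, -0.0]
force: [-0.1, -0.2, -2.7]
width: 0.599
```

Call:
jog_arm(moves=[{"twist": [0, 0, 0], "xyz": [0, 0, 0.01], "grip": 1}, {"twist": [0, 0, 0], "xyz": [0, 0, 0.025], "grip": 1}, {"twist": [0, 0, 0], "xyz": [0, 0, 0.025], "grip": 1}])

```text
clock: 38.33
position: [0.5186, -0.4145, 0.0586]
ee_rot: [2.221, 2.218, -0.0]
force: [-0.0, 0.1, -1.7]
width: 0.602
```

Call:
jog_arm(moves=[{"twist": [0, 0, 0], "xyz": [0, 0, 0.01], "grip": 1}, {"twist": [0, 0, 0], "xyz": [0, 0, 0.015], "grip": 1}, {"twist": [0, 0, 0], "xyz": [0, 0, 0.015], "grip": 1}])

```text
clock: 38.7
position: [0.5187, -0.4146, 0.0583]
ee_rot: [2.221, 2.217, -0.0]
force: [-1.1, 1.3, 5.0]
width: 0.6
```

Call:
jog_arm(moves=[{"twist": [0, 0, 0], "xyz": [0, 0, 0], "grip": -1}, {"twist": [0, 0, 0], "xyz": [0, 0, 0], "grip": -1}, {"twist": [0, 0, 0], "xyz": [0, 0, 0], "grip": -1}, {"twist": [0, 0, 0], "xyz": [0, 0, -0.5], "grip": -1}, {"twist": [0, 0, 0], "xyz": [0, 0, -1.5], "grip": -1}])

```text
clock: 39.33
position: [0.5168, -0.4135, 0.1459]
ee_rot: [-2.221, -2.218, 0.001]
force: [1.6, -0.8, 0.3]
width: 0.997
```

Call:
jog_arm(moves=[{"twist": [0, 0, 0], "xyz": [0.8, 0, -1], "grip": -1}, {"twist": [0, 0, 0], "xyz": [0.8, 0, -1], "grip": -1}, {"twist": [0, 0, 0], "xyz": [0.8, 0, -1], "grip": -1}, {"twist": [0, 0, 0], "xyz": [0.8, 0, -1], "grip": -1}])

```text
clock: 39.83
position: [0.5172, -0.3671, 0.2057]
ee_rot: [2.225, 2.218, -0.002]
force: [-1.0, -0.4, -1.1]
width: 0.999
```

Run:
```python
from ring import *
s=arm.observe();im=arm.get_image("wrist");W=wristT(s);np.save("w17.npy",W);cv2.imwrite("pics/w17raw.png",im);print(s['position'],s['ee_rot'],s['width'])
for n,X,r in(("d",[.5187,-.414,.079],.0275),("c",[.5157,-.3425,.067],.023),("b",[.5136,-.2811,.095],.0185),("a",[.5115,-.2283,.062],.014)):
    print(n,"base",X[:2],[ring(im,W,[X[0],X[1],X[2]+dz],r,span=.004) for dz in(-.003,0,.003)])
# base A lip and flask a end from this (farther, centred) view
import sys
from lip import prof
g=cv2.cvtColor(im,cv2.COLOR_BGR2GRAY).astype(np.float32)
for a in(0,30,60,90,120,150,180): print(a,"floor r=8..18",prof(g,W,(.5115,-.2283),.017,np.radians(a),np.arange(.008,.0185,.001)),"lip r=18..26",prof(g,W,(.5115,-.2283),.026,np.radians(a),np.arange(.018,.0265,.001)))
```

```text
[ 0.5171892  -0.36712553  0.20566568] [ 2.22456134e+00  2.21802949e+00 -2.22099330e-03] 0.9989644946876911
d base [0.5187, -0.414] [array([45.7064,  0.5177, -0.415 ]), array([45.8371,  0.5192, -0.414 ]), array([46.8827,  0.5187, -0.4125])]
c base [0.5157, -0.3425] [array([57.4177,  0.5152, -0.3425]), array([56.846 ,  0.5147, -0.3425]), array([56.0215,  0.5152, -0.341 ])]
b base [0.5136, -0.2811] [array([57.5411,  0.5136, -0.2806]), array([56.9088,  0.5136, -0.2806]), array([56.1651,  0.5136, -0.2806])]
a base [0.5115, -0.2283] [array([-10.3288,   0.5105,  -0.2273]), array([-11.5157,   0.509 ,  -0.2273]), array([-12.6325,   0.5105,  -0.2283])]
0 floor r=8..18 [198 142 113 105  78 118 138 111  59  72  52] lip r=18..26 [ 51  94  52  89 194 214 210 212 215]
30 floor r=8..18 [ 64 112 171 208 222 226 199 177 150  80  69] lip r=18..26 [ 54  94  61 108 198 213 210 211 210]
60 floor r=8..18 [ 54  55  57  72  84  85  81  81  78  83 146] lip r=18..26 [0 0 0 0 0 0 0 0 0]
90 floor r=8..18 [58 59 58 57 75 85 83 82 82 62  0] lip r=18..26 [0 0 0 0 0 0 0 0 0]
120 floor r=8..18 [57 60 57 54 54 74 82 81 78 78 79] lip r=18..26 [0 0 0 0 0 0 0 0 0]
150 floor r=8..18 [ 60  56  57  55  58  69  79  77  69 138 217] lip r=18..26 [229 222 195 109 120 230 224 222 223]
180 floor r=8..18 [155 190 215 229 221 190 138 123  84  33  50] lip r=18..26 [ 67 104  56  99 183 230 224 222 220]
```

b, c and d rims are all centred on their bases within 1 mm. One more look at a from nearly straight above.

Call:
jog_arm(moves=[{"twist": [0, 0, 0], "xyz": [1.6, -0.1, 0], "grip": -1}, {"twist": [0, 0, 0], "xyz": [1.6, -0.1, 0], "grip": -1}, {"twist": [0, 0, 0], "xyz": [1.6, -0.1, 0], "grip": -1}, {"twist": [0, 0, 0], "xyz": [1.6, -0.1, 0], "grip": -1}, {"twist": [0, 0, 0], "xyz": [1.6, -0.1, 0], "grip": -1}])

```text
clock: 40.5
position: [0.5121, -0.2719, 0.2067]
ee_rot: [2.225, 2.216, -0.001]
force: [0.4, 0.5, -0.1]
width: 1.001
```

Run:
```python
from ring import *
from lip import prof
s=arm.observe();im=arm.get_image("wrist");W=wristT(s);np.save("w18.npy",W);cv2.imwrite("pics/w18raw.png",im);print(s['position'],W[:3,3])
for n,X,r in(("b",[.5136,-.2811,.095],.0185),("a",[.5115,-.2283,.062],.014)):
    print(n,"base",X[:2],[ring(im,W,[X[0],X[1],X[2]+dz],r,span=.004) for dz in(-.003,0,.003)])
g=cv2.cvtColor(im,cv2.COLOR_BGR2GRAY).astype(np.float32)
c=(.5105,-.2275)
for a in range(0,360,30): print(a,"rim z.062 r=9..17",prof(g,W,c,.062,np.radians(a),np.arange(.009,.0175,.001)),"floor r=8..18",prof(g,W,c,.017,np.radians(a),np.arange(.008,.0185,.001)),"lip r=18..26",prof(g,W,(.5115,-.2283),.026,np.radians(a),np.arange(.018,.0265,.001)))
print([proj("wrist",[.5105,-.2275,z],W).round(0) for z in(.017,.062)])
```

```text
[ 0.51211003 -0.27186181  0.20665169] [ 0.51185559 -0.1949164   0.35431778]
b base [0.5136, -0.2811] [array([40.8885,  0.5136, -0.2816]), array([42.406 ,  0.5136, -0.2801]), array([45.0848,  0.5136, -0.2791])]
a base [0.5115, -0.2283] [array([56.5971,  0.51  , -0.2278]), array([55.3865,  0.51  , -0.2268]), array([54.962 ,  0.51  , -0.2268])]
0 rim z.062 r=9..17 [ 85  98 200 206 195 128  61  65  57] floor r=8..18 [ 52  44  71 171 207 214 200 164 114  59  53] lip r=18..26 [ 46  81  66  73 209 216 211 212 214]
30 rim z.062 r=9..17 [ 47  88 178 215 194 164  99 107  58] floor r=8..18 [ 52 136 205 219 179 177 159 104 113  72  74] lip r=18..26 [ 56  62  57 102 201 216 208 210 211]
60 rim z.062 r=9..17 [ 50  41 152 218 213 184 177 157 104] floor r=8..18 [111 193 234 182 147 148 157 111  75  51  44] lip r=18..26 [ 79  56  47  90 155 222 216 213 213]
90 rim z.062 r=9..17 [ 49  40 125 208 236 202 129 159 131] floor r=8..18 [175 216 235 197 163 135 168  65  63  53  65] lip r=18..26 [ 63  62  77 112 101 227 215 213 213]
120 rim z.062 r=9..17 [ 51  45  67 195 228 189 175 177  70] floor r=8..18 [ 8
[... 633 characters left out ...]
 104 184 228 196  82  19 115 218] floor r=8..18 [ 93  93  97 102 105 102 103 103 105 156 219] lip r=18..26 [192 103  25  62 166 230 220 218 218]
270 rim z.062 r=9..17 [104 103 189 216 168  38  99 135 206] floor r=8..18 [ 94  94  96 101 107 107 106 104  96 138 214] lip r=18..26 [167  26  88 145 192 227 173  59  52]
300 rim z.062 r=9..17 [ 94 120 198 201 161  92 105  95 160] floor r=8..18 [ 98  98  95 100 101  99  91  95 154 212 210] lip r=18..26 [ 77  93  76 138 219 218 213 215 213]
330 rim z.062 r=9..17 [ 89 132 201 202 174 111  73  79  62] floor r=8..18 [ 56  47  66  84  84 114 197 212 203 159  82] lip r=18..26 [ 69  79  60  75 188 216 213 211 210]
[array([322., 130.]), array([322., 135.])]
```

Flask a is upright: rim centre (.5100,-.2268) and lower end (.5104,-.2268), inside its 2.5 mm play. A last bystander check by image difference, then hand in.

Run:
```python
from h import *
s0=cv2.imread("pics/scene0.png").astype(int);t0=cv2.imread("pics/top0.png").astype(int)
q=arm.get_image("scene").astype(int);t=arm.get_image("top").astype(int)
for n,a,b,(x0,y0,x1,y1) in(("pot scene",s0,q,(158,260,195,297)),("tape scene",s0,q,(318,172,340,190)),("brown scene",s0,q,(340,176,368,208)),("pot top",t0,t,(192,211,216,236)),("tape top",t0,t,(328,173,346,190))):
    print(n,np.abs(a-b)[y0:y1,x0:x1].mean().round(2))
print(arm.observe()["clock"],arm.observe()["force"].round(1)); arm.sign_off()
```

```text
pot scene 5.37
tape scene 5.2
brown scene 3.83
pot top 4.47
tape top 5.47
40.65 [ 0.1 -0.3  0. ]
the job is handed in; nothing more can be done
```

The job is handed in at 40.7 s. All four flasks stand upright on their own bases, in order of diameter along the board, with flask b drawn straight up out of flask c.

- **Flask b needed a second seating.** My first estimate of its base was about 2 mm off in y. The flask rode up the lip, with about 19 N of force at the wrist, and leaned roughly 4°. I regripped it, cancelled the tilt and set it down again.
- **Last checks on b, c and d:** their rims are within about 1 mm of their base centres. c and d met the floor within 0.1 mm of the predicted height. b met it about 1 mm above, and its rim measured upright.
- **Flask a:** it sits about 1.9 mm off centre, inside its 2.5 mm play, and showed no tilt in the last view. An earlier oblique view had suggested about 3 mm, which disagreed with that.
- **Bystanders:** the gripper never came close to the pot or tape. Comparing first and last pictures gave a small average difference at both (about 5 grey levels), which I took as noise and shadow. I did not measure their positions again.
- **Picture limit:** I viewed 16 pictures, so everything after the first b regrip was checked with image code rather than by eye.

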